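# Scoop lacquered balls and plinths from under the drying rack and sort them

## Task

Balls and flat discs for the lacquered figures lie under the drying rack. Slide the scoop in under the rack's lip to collect them all, tip every ball into the square tray and every disc into the oblong tray (a gentle tilt lets the balls roll off while the discs stay), then lay the scoop back down flat on the bench in front of the rack, clear of the overhang. Leave the paint tin and the little bird beside the rack where they are.

Things in the scene. Friction and masses are not known exactly. Their poses are not given: they have to be found in the camera images.
- rack: Low slatted wooden drying rack fixed on the bench, 142 mm deep (x), 362 wide (y), 107 high; clear height under lip and slats 90 mm. Origin on the bench under the middle of its front edge (the lip); x points into the rack, y left, z up. Walls 14 mm thick at y = -174, 0, +174 mm run its full depth and make two bays 160 mm wide, open in front.
- bay_left (a point): On the bench at the back of the rack's left bay (rack x = 130, y = +87 mm): foot of the face of the back rail, 35 mm high, that stops the parts. The parts lie on the bench in the bays, balls nearer the rail, discs nearer the lip; gaps of 24 mm between the slats let one see them.
- bay_right (a point): The same point of the right bay (rack x = 130, y = -87 mm)
- scoop: Flat polished metal scoop, about 0.2 kg. Origin at the underside, middle of the blade; x to the open front edge, z up. Blade 3 mm thick, 144 mm wide, from x = -62 to +64 mm, the last 15 mm bevelled down to 1.6 mm. Back wall at x = -62 mm and side walls (x = -62 to +48 mm) are 30 mm high, 3 mm thick. The rest is under scoop_grip and scoop_tip.
- scoop_grip (a point): Point to grip, 62 mm up in the scoop's upright wooden handle block at scoop x = -126 mm: 34 mm (x) by 26 mm (y) by 90 mm high, foot level with the blade's underside, joined to the blade by an arm 22 mm wide. Close the fingers along the scoop's y.
- scoop_tip (a point): Middle of the scoop's front edge, at the underside (scoop x = 64 mm). With the blade tilted front edge down, balls roll off it from about 4 degrees (5 at most), while discs stay up to at least 16 degrees and slide off by 24.
- square_tray: Loose square open wooden tray, the one for the balls, 210 by 210 by 60 mm high, walls and floor 6 mm, 0.6 kg. Origin under its centre.
- oblong_tray: Loose oblong open wooden tray, the one for the discs, 260 (x) by 190 (y) by 40 mm high, walls and floor 6 mm, 0.6 kg. Origin under its centre.
- tin: bystander: paint tin, 72 mm across, 85 high; origin under its centre
- bird_a: bystander: small black lacquered bird figure, 68 mm across, 110 high with its fan tail; origin under its centre
- ball1: Black lacquered wooden ball, 44 mm across, 35 g, origin at its centre. It may be absent.
- ball2: Black lacquered wooden ball, 44 mm across, 35 g, origin at its centre. It may be absent.
- ball3: Black lacquered wooden ball, 44 mm across, 35 g, origin at its centre. It may be absent.
- ball4: Black lacquered wooden ball, 44 mm across, 35 g, origin at its centre. It may be absent.
- disc1: Black lacquered flat round plinth (disc), 60 mm across, 12 mm thick, rims bevelled 4 mm, 35 g, origin under its centre. It may be absent.
- disc2: Black lacquered flat round plinth (disc), 60 mm across, 12 mm thick, rims bevelled 4 mm, 35 g, origin under its centre. It may be absent.
- disc3: Black lacquered flat round plinth (disc), 60 mm across, 12 mm thick, rims bevelled 4 mm, 35 g, origin under its centre. It may be absent.
- disc4: Black lacquered flat round plinth (disc), 60 mm across, 12 mm thick, rims bevelled 4 mm, 35 g, origin under its centre. It may be absent.
Things that resemble listed ones, but are neither listed nor needed, are in the scene too. Leave any blue look-alike of the disc3 alone.

How it is judged:
By the outcome, as a careful person would: the job done as asked, in the order asked, and still so for the second after the job is handed in, with the robot touching nothing.
Of ball1, ball2, ball3, ball4, disc1, disc2, disc3, disc4 only 5 to 7 are there at a start; the rules pass over those that are not, and their reading is None.
At some moment in a run one of square_tray, oblong_tray, disc1, disc2, disc3, disc4 may be knocked a few centimetres aside while the robot is not near it.
It also fails if it takes over 192 s, if anything falls off the work surface, if the arm or the gripper's body presses on something with over 40 N, if the wrist force passes 120 N, or if a joint passes its speed limit or range.

## Robot

A 6-joint arm with a two-finger parallel gripper is mounted at the origin on the work surface. World frame = base frame: x ahead of the robot, y to its left, z up, the work surface at z = 0. Lengths are in mm, angles in rad, forces in N, time in s.
With the tool pointing down it reaches from about 400 to 825 mm from the base axis. Payload 7 kg.
Tool frame: the origin (TCP) lies between the finger pads; the fingertips stand 22 mm ahead of it and the grasp point (between the pads) lies 3 mm ahead of it; z points along the fingers, x is the direction in which the jaws open and shut, and the axes are right-handed (so a half turn about z gives the same grasp; the last joint's range is limited). The gripper opens to 85 mm and grips with 20 to 120 N. Pads are 22 mm wide; open, the fingers measure 114 mm over their backs; the gripper's body (76 mm by 85 mm) begins 54 mm behind the grasp point. The pads swing forward as they close: fully open they stand 13 mm farther back than shut.
Start: joints at [-0.837, 0.359, 0.012, 0, -1.224, -0.288], TCP at [291.018, -609.019, 253.302] pointing down, gripper open.
Joint ranges: [-3.07, 3.07], [-1.43, 2.12], [-1.02, 1.25], [-3.03, 1.67], [-3.05, -0], [-3.03, 3.03]. Speed limits (rad/s): [2.39, 2.39, 3.01, 3.14, 3.14, 3.14].

## Interface

Orientations are given as a unit quaternion [w, x, y, z].
In Python, from cell import r, imaging gives the robot as it stands.
- The arm moves only by the tool step_arm, never from a script. Its argument "series" is a list of rows, each a list of 7 numbers: the shift along the tool's x, y, z in m, then the turn, a rotation vector about the tool's x, y, z in degrees, then the gripper's target within -1 to 1 (shut at 1, half-way at 0, fully open at -1). In form: [[tx, ty, tz, wx, wy, wz, jaw], ...]. A call has 1 to 8 rows; each row shifts and turns the commanded pose from where the row before left it, along the tool's axes as they then stand; what a row does not reach is not made up. A row lasts 1/12 s, in which the tool goes at most 41.7 mm and 7.16 degrees, less where a joint would pass 70% of its speed; a pose out of reach is approached as far as the arm can. A call with a gripper value outside its range is refused whole. The fingers move at their own pace and stop on an object; the grip force is fixed at half the most. Time passes only in rows, so rows that do not move let the fingers close. It gives the time, the measured TCP pose, the force and the opening at its end, in the units of the state.
- r.sense(): the state, without advancing time (a new reading comes with each control period).
- imaging.grab_frame(name): name is "side" or "top" or "wrist"; returns the picture (400x640x3 uint8, red, green, blue); there is no depth.
- imaging.calibration(name): a dict with "K" (3x3 intrinsics, pixels), "cam_to_world" (4x4, takes a point from camera to world coordinates). Camera axes: x right, y down, z forward; pixel columns grow to the right and rows downward; lengths in mm; the calibration is good to about 2 mm. A picture is of the moment at which its call begins: read the wrist's pose just before it. calibration takes no time and is no camera call; for the wrist camera it gives the pose at the moment of the call.
- r.hand_in(): hands the job in, once; it reports no verdict.
The state is a dict: "time_s": time; "q": joint angles; "joint_velocities": joint speeds; "tau": joint torques, N m; "tool_pos": TCP position; "orientation": TCP orientation; "contact_force": force on the tool from outside, world axes, zero at the start; "wrist_torque": the same for the moment, N m; "finger_gap": finger opening in mm.
Only numpy, scipy, OpenCV 4.12 (cv2) and the standard library are available. Lean on these libraries where they do the work, as an engineer would, in place of code of your own. Each camera call takes 0.05 s, during which the arm holds its last target. There are 200 camera calls.

## Working session

There is one attempt and no reset: what is moved stays moved. The work goes in short steps, Python scripts to look and compute and a tool call to move; the robot and the scene stay as the last step left them, time stands still between calls to the robot, and variables do not carry over. Pictures are saved under pics/ and viewed, about 12 in all and at most 16, crops included, and the job is handed in when it is done.

Besides the shell and the picture viewer there is one more tool, called after ">>>" as name(argument=value, ...), one argument or row to a line, values as JSON. step_arm: Moves the arm, as the interface text tells. Its arguments: {"type":"object","properties":{"series":{"type":"array","items":{"type":"array","items":{"type":"number"}}}},"required":["series"]}

```bash
ls; mkdir -p pics; python3 - <<'E'
from cell import r, imaging
import cv2,numpy as np
print(r.sense())
for n in ("side","top","wrist"):
    c=imaging.calibration(n); print(n,np.round(c["K"],1).tolist(),np.round(c["cam_to_world"],3).tolist())
    cv2.imwrite(f"pics/{n}0.png",imaging.grab_frame(n)[:,:,::-1])
E
```

```text
pics
{'time_s': 0.0, 'q': array([-8.36897655e-01,  3.59370061e-01,  1.10907916e-02, -3.10501705e-04,
       -1.22408542e+00, -2.88078900e-01]), 'joint_velocities': array([-0.00127758,  0.00078884, -0.00010498, -0.00087769, -0.00080127,
       -0.00035581]), 'tau': array([-2.89331047e-04, -5.83323598e+01,  2.93412513e+01,  6.93683133e+00,
       -5.96766142e-03, -2.49022912e-05]), 'tool_pos': array([ 290.83729793, -608.66307767,  252.3955654 ]), 'orientation': array([-7.15284869e-04,  5.33337311e-01,  8.45902285e-01,  3.53005659e-04]), 'contact_force': array([-0.94923396,  0.34021398, -0.16118191]), 'wrist_torque': array([-0.02472489,  0.01300398,  0.01721042]), 'finger_gap': 85.52633453880574}
side [[377.6, 0.0, 319.7], [0.0, 377.6, 202.6], [0.0, 0.0, 1.0]] [[0.998, -0.045, 0.053, 502.776], [-0.07, -0.672, 0.738, -944.861], [0.003, -0.74, -0.673, 925.739], [0.0, 0.0, 0.0, 1.0]]
top [[504.0, 0.0, 319.4], [0.0, 504.0, 198.5], [0.0, 0.0, 1.0]] [[-0.0, -0.994, 0.109, 405.878], [-1.0, -0.0, -0.006, 23.017], [0.006, -0.109, -0.994, 1384.195], [0.0, 0.0, 0.0, 1.0]]
wrist [[278.0, 0.0, 315.6], [0.0, 278.0, 196.4], [0.0, 0.0, 1.0]] [[-0.43, 0.868, 0.248, 228.031], [0.903, 0.413, 0.12, -639.974], [0.002, 0.275, -0.961, 373.143], [0.0, 0.0, 0.0, 1.0]]
```

View pics/top0.png

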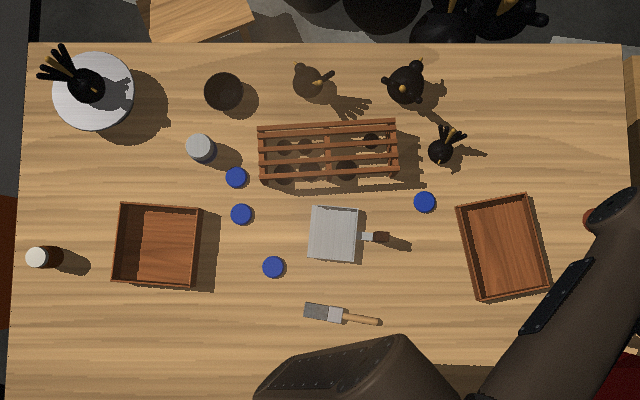

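View pics/side0.png

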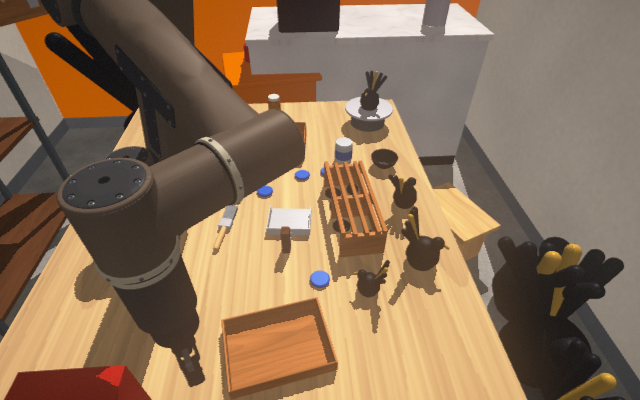

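The top view shows the rack at (328,150), scoop at (335,233) with its handle at (378,238) pointing to −y, square tray at (157,245) and oblong tray at (503,247). Tin is at (200,148), bird_a at (441,150), and four blue look-alike discs at (236,178), (241,214), (274,267) and (424,202). The side view confirms this.

```bash
cat > h.py <<'E'
from cell import r, imaging
import cv2,numpy as np
from scipy.spatial.transform import Rotation as R
def ray(cal,uv,z):
    d=cal["cam_to_world"][:3,:3]@np.linalg.solve(cal["K"],[uv[0],uv[1],1.]); o=cal["cam_to_world"][:3,3]
    return o+d*(z-o[2])/d[2]
def proj(cal,p):
    T=np.linalg.inv(cal["cam_to_world"]); c=T[:3,:3]@np.array(p,float)+T[:3,3]; q=cal["K"]@c; return q[:2]/q[2]
def pose(s=None):
    s=s or r.sense(); w,x,y,z=s["orientation"]; T=np.eye(4); T[:3,:3]=R.from_quat([x,y,z,w]).as_matrix(); T[:3,3]=s["tool_pos"]; return T
def crop(n,name,box,f):
    im=imaging.grab_frame(n)[:,:,::-1]; a,b,c,d=box
    o=cv2.resize(im[b:d,a:c],None,fx=f,fy=f,interpolation=cv2.INTER_CUBIC); cv2.imwrite(f"pics/{name}.png",o); return im
E
python3 - <<'E'
from h import *
top=imaging.calibration("top")
im=cv2.imread("pics/top0.png")
o=cv2.resize(im[105:275,245:445],None,fx=4,fy=3.5,interpolation=cv2.INTER_CUBIC)
o=cv2.resize(im[105:255,250:450],None,fx=4,fy=4,interpolation=cv2.INTER_CUBIC);cv2.imwrite("pics/c1.png",o)
hsv=cv2.cvtColor(im,cv2.COLOR_BGR2HSV)
m=cv2.inRange(hsv,(105,120,60),(125,255,255))
for c in cv2.findContours(m,0,2)[0]:
    if cv2.contourArea(c)>100: (u,v),rad=cv2.minEnclosingCircle(c); print("blue",round(u),round(v),round(rad,1),ray(top,(u,v),12).round())
# square/oblong tray rim: reddish wood
m=cv2.inRange(hsv,(2,110,30),(14,255,200))
m=cv2.morphologyEx(m,cv2.MORPH_CLOSE,np.ones((3,3)))
for c in cv2.findContours(m,0,2)[0]:
    if cv2.contourArea(c)>150:
        b=cv2.boxPoints(cv2.minAreaRect(c)); print(cv2.contourArea(c),b.round(1).tolist(), [ray(top,p,50).round()[:2].tolist() for p in b])
m=cv2.inRange(hsv[200:270,300:370],(0,0,90),(180,40,255))
for c in cv2.findContours(m,0,2,offset=(300,200))[0]:
    if cv2.contourArea(c)>100:
        b=cv2.boxPoints(cv2.minAreaRect(c)); print("scoop",b.round(1).tolist(), [ray(top,p,15).round()[:2].tolist() for p in b])
E
```

```text
blue 272 266 10.6 [372. 142.  12.]
blue 241 214 10.6 [515. 230.  12.]
blue 424 201 10.6 [ 549. -271.   12.]
blue 236 177 10.3 [617. 246.  12.]
1396.0 [[592.0, 399.0], [592.0, 351.0], [639.0, 351.0], [639.0, 399.0]] [[36.0, -682.0], [156.0, -689.0], [156.0, -811.0], [36.0, -803.0]]
335.5 [[37.900001525878906, 267.79998779296875], [39.400001525878906, 245.0], [67.30000305175781, 246.6999969482422], [65.9000015258789, 269.6000061035156]] [[370.0, 752.0], [429.0, 751.0], [425.0, 678.0], [365.0, 678.0]]
6963.5 [[109.5, 283.6000061035156], [116.19999694824219, 200.5], [220.3000030517578, 208.8000030517578], [213.60000610351562, 292.0]] [[329.0, 563.0], [547.0, 555.0], [525.0, 279.0], [307.0, 291.0]]
1672.5 [[-0.0, 195.0], [17.0, 195.0], [17.0, 329.0], [0.0, 329.0]] [[561.0, 864.0], [561.0, 819.0], [213.0, 796.0], [213.0, 840.0]]
7316.5 [[453.5, 205.8000030517578], [530.5999755859375, 188.5], [553.2000122070312, 289.20001220703125], [476.1000061035156, 306.5]] [[533.0, -342.0], [580.0, -549.0], [314.0, -596.0], [269.0, -393.0]]
7740.5 [[255.89999389648438, 118.9000015258789], [411.20001220703125, 111.80000305175781], [414.3999938964844, 179.3000030517578], [259.0, 186.5]] [[769.0, 187.0], [790.0, -234.0], [604.0, -239.0], [585.0, 177.0]]
204.0 [[295.5, 82.5999984741211], [328.20001220703125, 80.80000305175781], [329.29998779296875, 102.19999694824219], [296.70001220703125, 104.0]] [[871.0, 81.0], [876.0, -8.0], [816.0, -12.0], [811.0, 77.0]]
234.5 [[199.1999969482422, 97.5999984741211], [212.8000030517578, 70.4000015258789], [228.39999389648438, 78.19999694824219], [214.8000030517578, 105.4000015258789]] [[828.0, 342.0], [905.0, 307.0], [883.0, 264.0], [807.0, 299.0]]
scoop [[306.5, 256.70001220703125], [311.8999938964844, 203.39999389648438], [362.0, 208.39999389648438], [356.6000061035156, 261.70001220703125]] [[398.0, 50.0], [543.0, 36.0], [529.0, -101.0], [385.0, -85.0]]
```

View pics/c1.png

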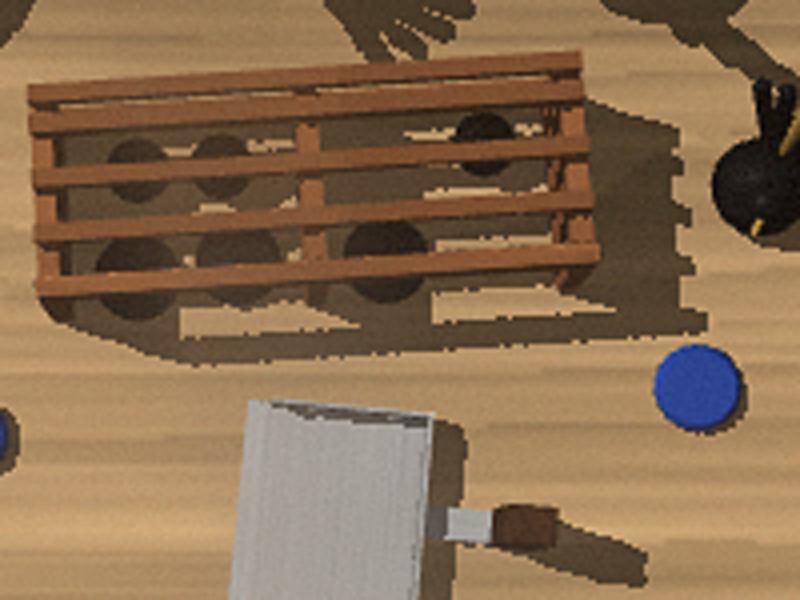

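Crop c1 shows two balls at (138,168) and (220,166) and two discs at (138,278) and (238,265) in the left bay. The right bay has one ball at (485,143) and one disc at (386,260), so six parts in all. The handle top is at crop (525,526). Things to tell apart are the scoop's brown handle versus the brush at full px (340,314), which is not the scoop, and the blue discs, which stay put.

```bash
python3 - <<'E'
from h import *
top=imaging.calibration("top")
c=lambda x,y:(250+x/4-.375,105+y/4-.375)
def P(n,uv,z): p=ray(top,uv,z); print(n,p.round(1)[:2]); return p
a=P("lipL",c(38,298),90);b=P("lipR",c(599,262),90)
d=P("backL",c(28,86),107);e=P("backR",c(580,51),107)
print("w",np.linalg.norm(a-b),"depth",np.linalg.norm((a-d)[:2]),np.linalg.norm((b-e)[:2]))
v=(a-b)[:2];print("rack yaw",np.degrees(np.arctan2(-v[0],v[1])), "mid",(a+b)/2)
for n,x,y,z in [("b1",138,168,22),("b2",220,166,22),("b3",485,143,22),("d1",138,278,12),("d2",238,265,12),("d3",386,260,12)]: P(n,c(x,y),z)
P("grip",c(525,526),90); P("f1",(312.5,205),3);P("f2",(306.7,256.5),3)
P("back1",c(434,413),30)
for n,pts in (("sq",[(119.5,202.5),(203,208),(192,289.5),(110.5,282.5)]),("ob",[(456,206),(526,193),(551.5,288),(481,302.5)])):
    q=[P(n,p,60 if n=="sq" else 40) for p in pts]; print(np.mean(q,0).round(), [np.linalg.norm(q[i]-q[i-1]).round() for i in range(4)])
P("bird",(441,152),50);P("tin",(201,147),85)
T=pose();print(T[:3,:3].round(3)); 
cal=imaging.calibration("wrist")["cam_to_world"]; print((T[:3,:3].T@(cal[:3,3]-T[:3,3])).round())
E
```

```text
lipL [598.5 172. ]
lipR [ 622.3 -192.3]
backL [734.5 178.3]
backR [ 758.2 -179.6]
w 365.10624951746405 depth 136.19528022505799 136.43820664453844
rack yaw 3.7496577749133975 mid [610.39664164 -10.16160542  90.        ]
b1 [698.9 112.3]
b2 [700.3  56. ]
b3 [ 716.6 -126.5]
d1 [624.  112.4]
d2 [633.1  43.6]
d3 [636.7 -58.4]
grip [ 451.  -141.8]
f1 [539.5  34.3]
f2 [398.7  49.9]
back1 [529.2 -89.1]
sq [540.5 542.3]
sq [526.  322.2]
sq [314.2 345.3]
sq [332.3 556.6]
[428. 442.  60.] [np.float64(209.0), np.float64(221.0), np.float64(213.0), np.float64(212.0)]
ob [ 533.4 -351. ]
ob [ 568.6 -540.8]
ob [ 316.2 -596.8]
ob [ 278.7 -409.2]
[ 424. -474.   40.] [np.float64(261.0), np.float64(193.0), np.float64(259.0), np.float64(191.0)]
bird [ 678.5 -312.1]
tin [684.1 325.8]
[[-0.431  0.902 -0.001]
 [ 0.902  0.431  0.001]
 [ 0.001 -0.    -1.   ]]
[  -1.  -70. -121.]
```

```bash
cat >> h.py <<'E'
from scipy.linalg import logm
def S(x,y,z,yaw,pitch=0):
    "TCP pose for scoop yaw/nose-down pitch (deg); x,y,z = TCP in world. tool x=scoop y, y=scoop x, z=down"
    T=np.eye(4); T[:3,:3]=R.from_euler("ZY",[yaw,pitch],degrees=True).as_matrix()@np.array([[0,1,0],[1,0,0],[0,0,-1.]]); T[:3,3]=[x,y,z]; return T
def tip(x,y,z,yaw,pitch=0,dx=190,dz=65):
    "TCP pose that puts scoop tip at x,y,z"
    M=R.from_euler("ZY",[yaw,pitch],degrees=True).as_matrix(); return S(*(np.array([x,y,z])+M@[-dx,0,dz]),yaw,pitch)
def plan(T0,T1,mm=35,deg=6.5,n=None):
    X=logm(np.linalg.inv(T0)@T1).real; t=X[:3,3]; w=np.degrees([X[2,1],X[0,2],X[1,0]])
    n=n or int(np.ceil(max(np.linalg.norm(t)/mm,np.linalg.norm(w)/deg)))
    print("n",n,"row",(t/n/1000).round(4).tolist(),(w/n).round(3).tolist(),"to",T1[:3,3].round(),flush=True)
def st():
    s=r.sense(); T=pose(s); M=T[:3,:3]@np.array([[0,1,0],[1,0,0],[0,0,-1.]])
    print("t",round(s["time_s"],2),"p",T[:3,3].round(1),"yaw/pitch/roll",R.from_matrix(M).as_euler("ZYX",degrees=True).round(2),"F",s["contact_force"].round(1),"gap",round(s["finger_gap"],1)); return T
E
python3 - <<'E'
from h import *
T=st(); plan(T,S(451,-142,190,84))
E
```

```text
t 0.15 p [ 290.9 -608.7  252.6] yaw/pitch/roll [2.554e+01 1.000e-02 7.000e-02] F [-0.2 -0.2 -0.5] gap 85.5
n 15 row [0.0096, 0.033, 0.0042] [0.002, -0.005, -3.897] to [ 451. -142.  190.]
```

>>> step_arm(
  series=[
    [0.0096,0.033,0.0042,0,0,-3.9,-1],
    [0.0096,0.033,0.0042,0,0,-3.9,-1],
    [0.0096,0.033,0.0042,0,0,-3.9,-1],
    [0.0096,0.033,0.0042,0,0,-3.9,-1],
    [0.0096,0.033,0.0042,0,0,-3.9,-1],
    [0.0096,0.033,0.0042,0,0,-3.9,-1],
    [0.0096,0.033,0.0042,0,0,-3.9,-1],
    [0.0096,0.033,0.0042,0,0,-3.9,-1],
  ],
)

```text
time_s: 0.82
tool_pos: [445.9, -383.9, 219.1]
orientation: [-0.0, 0.285, 0.959, 0.0]
contact_force: [0.5, 0.4, -1.0]
finger_gap: 85.5
```

>>> step_arm(
  series=[
    [0.0096,0.033,0.0042,0,0,-3.9,-1],
    [0.0096,0.033,0.0042,0,0,-3.9,-1],
    [0.0096,0.033,0.0042,0,0,-3.9,-1],
    [0.0096,0.033,0.0042,0,0,-3.9,-1],
    [0.0096,0.033,0.0042,0,0,-3.9,-1],
    [0.0096,0.033,0.0042,0,0,-3.9,-1],
    [0.0096,0.033,0.0042,0,0,-3.9,-1],
    [0,0,0,0,0,0,-1],
  ],
)

```text
time_s: 1.48
tool_pos: [466.3, -144.0, 189.6]
orientation: [-0.0, 0.048, 0.999, 0.0]
contact_force: [-0.8, 0.0, 0.1]
finger_gap: 85.9
```

```bash
python3 - <<'E'
from h import *
T=st(); cal=imaging.calibration("wrist")
crop("wrist","w1",(0,0,640,400),1)
print(proj(cal,(451,-142,90)),proj(cal,(451,-142,0)))
E
```

```text
t 1.48 p [ 466.3 -144.   189.6] yaw/pitch/roll [ 8.446e+01 -5.000e-02  6.000e-02] F [-0.8  0.   0.1] gap 85.9
[334.30747228 205.6815158 ] [329.13572694 181.38447362]
```

View pics/w1.png

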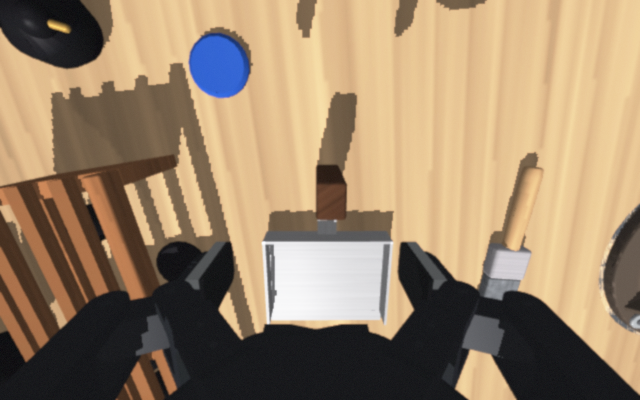

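The wrist view shows the handle top centred at (331,206), 3 px from its prediction, with the blade below it. The brush at (510,220) is the rejected candidate.

```bash
python3 - <<'E'
from h import *
T=pose(); plan(T,S(453,-142,65,84),mm=30)
E
```

```text
n 5 row [0.0028, 0.0004, 0.025] [0.004, -0.005, 0.065] to [ 453. -142.   65.]
```

>>> step_arm(
  series=[
    [0.0066,0.0004,0.02,0,0,0.3,-1],
    [0.0066,0.0004,0.02,0,0,0,-1],
    [0,0,0.022,0,0,0,-1],
    [0,0,0.022,0,0,0,-1],
    [0,0,0.021,0,0,0,-1],
    [0,0,0.019,0,0,0,-1],
    [0,0,0,0,0,0,0],
    [0,0,0,0,0,0,1],
  ],
)

```text
time_s: 2.2
tool_pos: [453.8, -146.6, 65.8]
orientation: [-0.001, 0.055, 0.998, -0.0]
contact_force: [0.4, -0.3, 0.5]
finger_gap: 64.2
```

>>> step_arm(
  series=[
    [0,0,0,0,0,0,1],
    [0,0,0,0,0,0,1],
    [0,0,0,0,0,0,1],
    [0,0,0,0,0,0,1],
    [0,0,0,0,0,0,1],
    [0,0,0,0,0,0,1],
  ],
)

```text
time_s: 2.7
tool_pos: [455.3, -146.0, 67.6]
orientation: [0.001, 0.054, 0.999, -0.0]
contact_force: [-0.3, -0.9, 6.9]
finger_gap: 25.7
```

```bash
python3 - <<'E'
from h import *
T=st(); crop("top","t2",(280,185,420,285),5)
U=S(T[0,3],T[1,3],T[2,3]+20,84); plan(T,U); plan(U,S(414,-110,85,3.7)); 
E
```

```text
t 2.7 p [ 455.3 -146.    67.6] yaw/pitch/roll [83.77 -0.   -0.14] F [-0.3 -0.9  6.9] gap 25.7
n 1 row [-0.0, 0.0, -0.02] [0.002, 0.136, -0.233] to [ 455. -146.   88.]
n 13 row [0.0046, -0.0004, 0.0002] [0.0, 0.0, 6.177] to [ 414. -110.   85.]
```

View pics/t2.png

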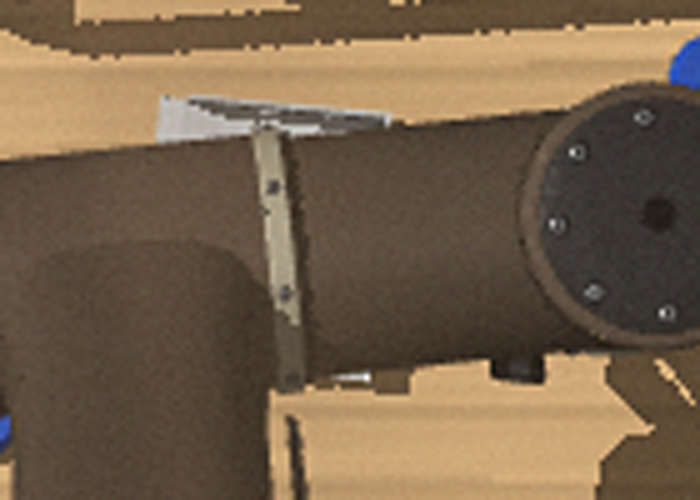

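The top view shows the arm covering the scoop, which is lying still at crop (270,120). A gap of 25.7 mm fits the 26 mm handle, so the grasp is good.

>>> step_arm(
  series=[
    [0,0,-0.01,0,0,0,1],
    [0,0,-0.012,0,0,0,1],
    [0.0052,0,0,0,0,6.15,1],
    [0.0052,0,0,0,0,6.15,1],
    [0.0052,0,0,0,0,6.15,1],
    [0.0052,0,0,0,0,6.15,1],
    [0.0052,0,0,0,0,6.15,1],
    [0.0052,0,0,0,0,6.15,1],
  ],
)

```text
time_s: 3.42
tool_pos: [425.3, -134.5, 88.6]
orientation: [0.0, 0.37, 0.929, 0.0]
contact_force: [0.2, 0.0, -2.1]
finger_gap: 25.3
```

>>> step_arm(
  series=[
    [0.0052,0,0,0,0,6.15,1],
    [0.0052,0,0,0,0,6.15,1],
    [0.0052,0,0,0,0,6.15,1],
    [0.0052,0,0,0,0,6.15,1],
    [0.0052,0,0,0,0,6.15,1],
    [0.0052,0,0,0,0,6.15,1],
    [0.0052,0,0,0,0,6.15,1],
    [0,0,0,0,0,0,1],
  ],
)

```text
time_s: 4.08
tool_pos: [408.6, -102.8, 88.6]
orientation: [0.0, 0.685, 0.729, 0.0]
contact_force: [-0.0, -0.1, -2.3]
finger_gap: 25.4
```

```bash
python3 - <<'E'
from h import *
T=st(); crop("top","t3",(250,100,450,250),4)
plan(T,S(406.5,-110.5,T[2,3],3.7),n=4)
E
```

```text
t 4.08 p [ 408.6 -102.8   88.6] yaw/pitch/roll [ 3.53 -0.02  0.02] F [-0.  -0.1 -2.3] gap 25.4
n 4 row [-0.0019, -0.0006, -0.0] [0.005, -0.004, -0.043] to [ 406. -110.   89.]
```

View pics/t3.png

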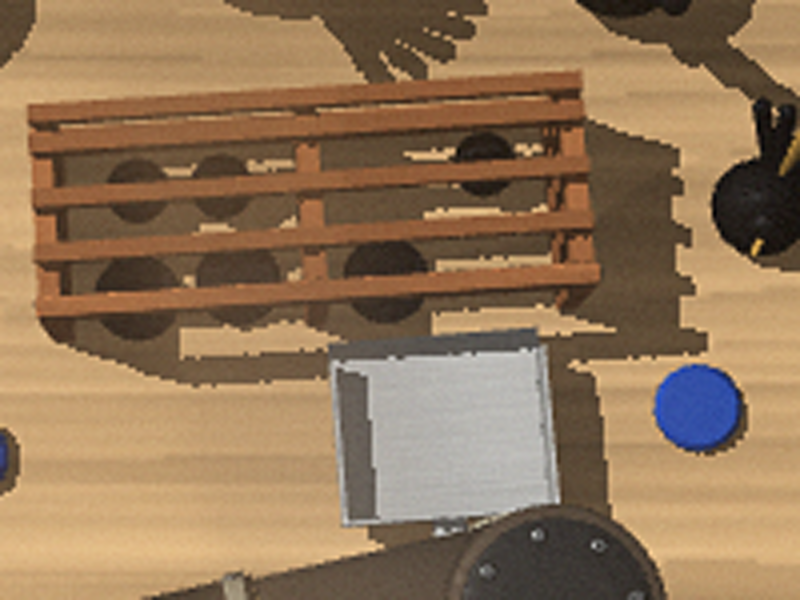

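The scoop hangs level in front of the right bay. Its front-edge corners are at crop (331,347) and (538,329); the rack has not moved.

```bash
python3 - <<'E'
from h import *
top=imaging.calibration("top"); c=lambda x,y:(250+x/4-.375,100+y/4-.375)
a=ray(top,c(330,348),22);b=ray(top,c(539,330),22);m=(a+b)/2
v=a-b;print(a,b,np.linalg.norm(v),np.degrees(np.arctan2(-v[0],v[1])))
T=pose();M=T[:3,:3];print("tip in tool",(M.T@(m-T[:3,3])).round(1))
# side walls midline direction, rear corners at z 52
a2=ray(top,c(345,525),52);b2=ray(top,c(558,502),52);print(a2,b2, np.linalg.norm(a2-b2),"mid",(a2+b2)/2,"fwd yaw",np.degrees(np.arctan2(*( (m-(a2+b2)/2)[1::-1]))))
# rack: divider & right wall slats edges as a second measure (z=107 top)
for n,x,y in (("lipTopL",37,303),("lipTopR",598,267)): print(n,ray(top,c(x,y),107).round(1))
E
```

```text
[588.04064283 -19.32347587  22.        ] [ 600.50903081 -162.05813245   22.        ] 143.27820102376637 4.992320873087308
tip in tool [ -0.4 186.   66.6]
[466.16957537 -27.94393513  52.        ] [ 481.36945129 -168.91405372   52.        ] 141.787201696883 mid [473.76951333 -98.42899443  52.        ] fwd yaw 3.6741757720375485
lipTopL [605.6 170.8 107. ]
lipTopR [ 629.2 -189.   107. ]
```

>>> step_arm(
  series=[
    [-0.0037,0,0,0,0,-0.2,1],
    [-0.0037,0,0,0,0,0,1],
    [0,0,0.008,0,0,0,1],
    [0,0,0.008,0,0,0,1],
    [0,0,0.005,0,0,0,1],
    [0,0,0,0,0,0,1],
  ],
)

```text
time_s: 4.63
tool_pos: [409.5, -110.9, 66.8]
orientation: [-0.0, 0.682, 0.732, -0.0]
contact_force: [0.4, -0.4, 1.2]
finger_gap: 25.4
```

```bash
python3 - <<'E'
from h import *
T=st(); plan(T,S(408.5,-110.3,T[2,3],3.75),n=1)
E
```

```text
t 4.63 p [ 409.5 -110.9   66.8] yaw/pitch/roll [ 4.06  0.04 -0.03] F [ 0.4 -0.4  1.2] gap 25.4
n 1 row [0.0007, -0.001, 0.0] [-0.039, 0.032, 0.307] to [ 408. -110.   67.]
```

>>> step_arm(
  series=[
    [0.0007,0,0.0005,0,0,0.3,1],
    [0,0.013,0,0,0,0,1],
    [0,0.013,0,0,0,0,1],
    [0,0.013,0,0,0,0,1],
    [0,0.013,0,0,0,0,1],
    [0,0.013,0,0,0,0,1],
    [0,0.013,0,0,0,0,1],
    [0,0.013,0,0,0,0,1],
  ],
)

```text
time_s: 5.3
tool_pos: [497.6, -105.1, 66.7]
orientation: [-0.002, 0.684, 0.73, -0.003]
contact_force: [-13.8, -0.4, 22.0]
finger_gap: 25.6
```

>>> step_arm(
  series=[
    [0,0.01,0,0,0,0,1],
    [0,0.01,0,0,0,0,1],
    [0,0.01,0,0,0,0,1],
    [0,0,0,0,0,0,1],
  ],
)

```text
time_s: 5.63
tool_pos: [530.0, -102.9, 66.7]
orientation: [-0.001, 0.684, 0.73, -0.001]
contact_force: [-3.8, -1.6, 13.4]
finger_gap: 25.7
```

```bash
python3 - <<'E'
from h import *
T=st(); U=T[:3,3]-[610.4,-10,0]; k=np.radians(3.75); print("tip rack",U[0]*np.cos(k)+U[1]*np.sin(k)+188,-U[0]*np.sin(k)+U[1]*np.cos(k))
crop("top","t4",(250,100,450,250),4)
E
```

```text
t 5.63 p [ 530.  -102.9   66.7] yaw/pitch/roll [ 3.74  0.15 -0.06] F [-3.8 -1.6 13.4] gap 25.7
tip rack 101.73797733680955 -87.45650369919818
```

View pics/t4.png

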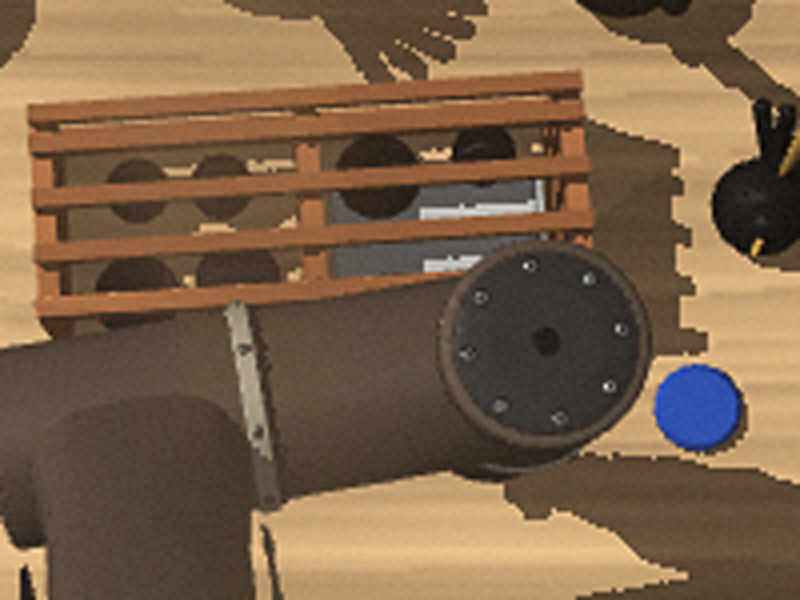

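The scoop is inside the right bay, with the disc at crop (378,178) pushed up near the rail next to the ball at (484,152).

>>> step_arm(
  series=[
    [0,0.007,0,0,0,0,1],
    [0,0.007,0,0,0,0,1],
    [0,0.007,0,0,0,0,1],
    [0,0.004,0,0,0,0,1],
    [0,0,0,0,0,0,1],
  ],
)

```text
time_s: 6.1
tool_pos: [553.5, -101.4, 66.7]
orientation: [-0.001, 0.684, 0.73, -0.002]
contact_force: [-8.4, -2.0, 15.8]
finger_gap: 25.2
```

```bash
python3 - <<'E'
from h import *
T=st(); U=T[:3,3]-[610.4,-10,0]; k=np.radians(3.75); print("tip rack",U[0]*np.cos(k)+U[1]*np.sin(k)+188,-U[0]*np.sin(k)+U[1]*np.cos(k))
im=crop("side","s4",(290,140,410,270),5)
E
```

```text
t 6.1 p [ 553.5 -101.4   66.7] yaw/pitch/roll [ 3.72  0.25 -0.06] F [-8.4 -2.  15.8] gap 25.2
tip rack 125.2004257213301 -87.5108551734296
```

View pics/s4.png

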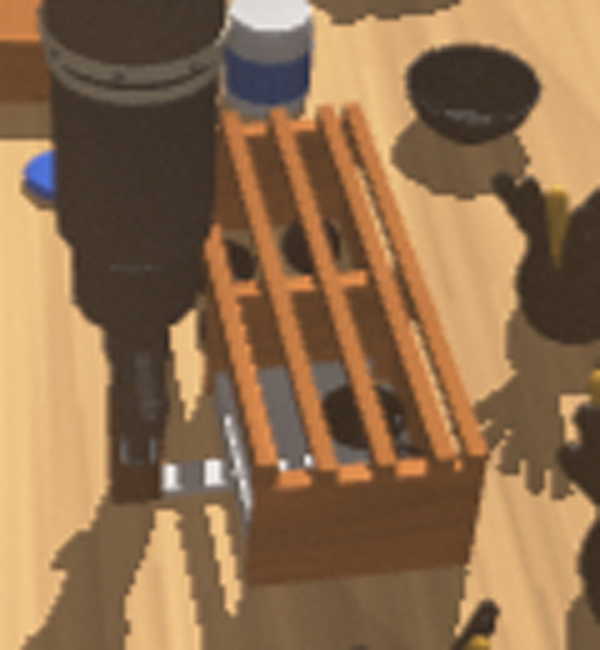

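The side crop shows the ball at (360,415) over the blade with the scoop deep in the bay. I'll push on gently to the rail.

>>> step_arm(
  series=[
    [0,0.003,0,0,0,0,1],
    [0,0.003,0,0,0,0,1],
    [0,0,0,0,0,0,1],
  ],
)

```text
time_s: 6.4
tool_pos: [553.7, -101.5, 66.6]
orientation: [-0.005, 0.684, 0.729, -0.005]
contact_force: [-30.0, 3.3, 35.2]
finger_gap: 25.3
```

>>> step_arm(
  series=[
    [0,0.003,0,0,0,0,1],
    [0,0,0,0,0,0,1],
  ],
)

```text
time_s: 6.57
tool_pos: [554.0, -101.4, 66.5]
orientation: [-0.006, 0.684, 0.729, -0.007]
contact_force: [-37.7, 5.2, 42.6]
finger_gap: 25.4
```

```bash
python3 - <<'E'
from h import *
T=st(); im=crop("top","t5",(320,110,410,170),8)
top=imaging.calibration("top")
k=np.radians(3.75);M=np.array([[np.cos(k),-np.sin(k)],[np.sin(k),np.cos(k)]])
for x,n in ((T[:2,3]+M@[188,0],"tip"),): print(n,M.T@(x-[610.4,-10]))
E
```

```text
t 6.57 p [ 554.  -101.4   66.5] yaw/pitch/roll [ 3.67  1.08 -0.03] F [-37.7   5.2  42.6] gap 25.4
tip [125.70581804 -87.51224562]
```

View pics/t5.png

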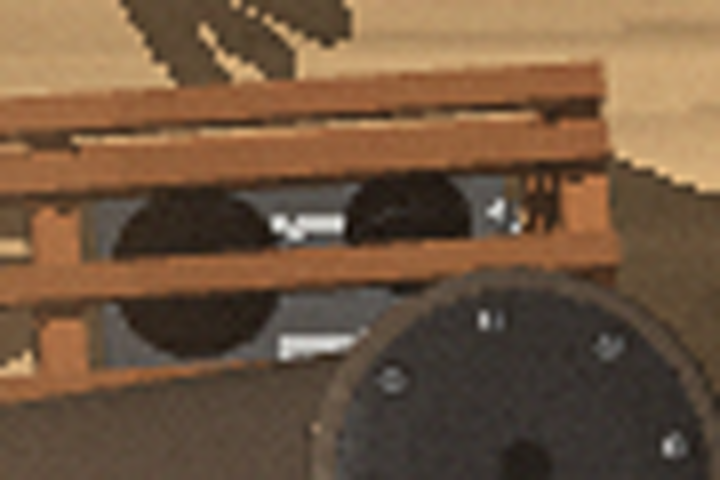

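The tip has stopped on the rail: force is rising and it no longer advances. The disc at crop (195,265) and ball at (408,225) both sit over the blade, so I tilt back and withdraw.

>>> step_arm(
  series=[
    [0,-0.007,0,-1,0,0,1],
    [0,-0.004,-0.002,-2,0,0,1],
    [0,-0.004,-0.002,-2,0,0,1],
    [0,-0.004,-0.002,-2,0,0,1],
    [0,-0.002,-0.001,-1.5,0,0,1],
    [0,0,0,0,0,0,1],
  ],
)

```text
time_s: 7.12
tool_pos: [540.2, -101.8, 71.6]
orientation: [0.05, 0.682, 0.727, 0.053]
contact_force: [-1.0, -0.3, -3.0]
finger_gap: 25.4
```

```bash
python3 - <<'E'
from h import *
T=st(); U=T.copy(); k=np.radians(3.75); U[:3,3]+=[-145*np.cos(k),-145*np.sin(k),0]; plan(T,U,n=12)
im=crop("top","t6",(320,110,410,170),8)
E
```

```text
t 7.12 p [ 540.2 -101.8   71.6] yaw/pitch/roll [ 3.68 -8.39  0.  ] F [-1.  -0.3 -3. ] gap 25.4
n 12 row [-0.0, -0.012, -0.0018] [0.0, 0.0, 0.0] to [ 396. -111.   72.]
```

View pics/t6.png

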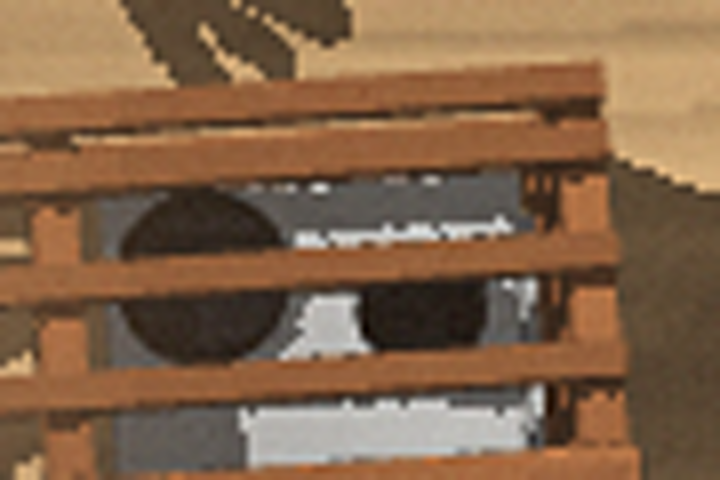

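Both parts are riding on the tilted blade: the disc at crop (205,275), and the ball rolled back to (425,315).

>>> step_arm(
  series=[
    [0,-0.006,-0.0009,0,0,0,1],
    [0,-0.011,-0.0016,0,0,0,1],
    [0,-0.012,-0.0018,0,0,0,1],
    [0,-0.012,-0.0018,0,0,0,1],
    [0,-0.012,-0.0018,0,0,0,1],
    [0,-0.012,-0.0018,0,0,0,1],
    [0,-0.012,-0.0018,0,0,0,1],
    [0,-0.012,-0.0018,0,0,0,1],
  ],
)

```text
time_s: 7.83
tool_pos: [451.6, -107.3, 72.6]
orientation: [0.05, 0.682, 0.727, 0.054]
contact_force: [0.0, 0.8, -3.9]
finger_gap: 25.5
```

>>> step_arm(
  series=[
    [0,-0.012,-0.0018,0,0,0,1],
    [0,-0.012,-0.0018,0,0,0,1],
    [0,-0.012,-0.0018,0,0,0,1],
    [0,-0.012,-0.0018,0,0,0,1],
    [0,-0.01,-0.0015,0,0,0,1],
    [0,-0.005,-0.0008,0,0,0,1],
    [0,0,0,0,0,0,1],
  ],
)

```text
time_s: 8.42
tool_pos: [388.0, -111.4, 73.1]
orientation: [0.051, 0.682, 0.728, 0.054]
contact_force: [0.6, 1.1, -3.3]
finger_gap: 25.0
```

```bash
python3 - <<'E'
from h import *
T=st(); im=crop("top","t7",(0,30,640,330),1.25)
print(T[:3,:3]@[0,188,67]+T[:3,3])
E
```

```text
t 8.42 p [ 388.  -111.4   73.1] yaw/pitch/roll [ 3.69 -8.49  0.01] F [ 0.6  1.1 -3.3] gap 25.0
[583.42641531 -98.78903322  34.56043171]
```

View pics/t7.png

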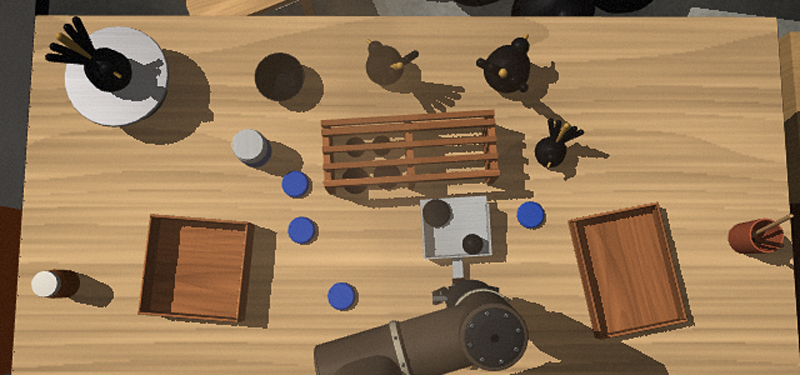

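The right bay is empty, the disc at (436,213) and the ball at (472,244) are on the scoop, and the trays have not moved. (11 pictures viewed so far.)

```bash
python3 - <<'E'
from h import *
T=st(); A=S(398,-103,160,45,-8.5); B=S(432,60,165,86,-8.5); C=tip(424,410,92,86,-8.5,188,67); D=tip(424,410,80,86,8,188,67)
plan(T,A,mm=15,deg=4.5);plan(A,B,mm=22,deg=4.5);plan(B,C,mm=24);plan(C,D,deg=2.8)
E
```

```text
t 8.47 p [ 389.2 -111.2   73.3] yaw/pitch/roll [ 3.72 -8.55  0.  ] F [ 0.2  1.1 -3. ] gap 25.4
n 10 row [0.0004, 0.0024, -0.0084] [0.005, 0.612, -4.083] to [ 398. -103.  160.]
n 10 row [0.0037, 0.0165, 0.002] [-0.0, 0.606, -4.055] to [432.  60. 165.]
n 7 row [0.0046, 0.0209, 0.0081] [0.0, -0.0, 0.0] to [410. 215. 130.]
n 6 row [-0.0, 0.0032, -0.007] [2.75, -0.0, 0.0] to [412. 234. 173.]
```

>>> step_arm(
  series=[
    [0.0002,0.001,-0.005,0,0.3,-2.0,1],
    [0.0004,0.0024,-0.0085,0,0.6,-4.1,1],
    [0.0004,0.0024,-0.0085,0,0.6,-4.1,1],
    [0.0004,0.0024,-0.0085,0,0.6,-4.1,1],
    [0.0004,0.0024,-0.0085,0,0.6,-4.1,1],
    [0.0004,0.0024,-0.0085,0,0.6,-4.1,1],
    [0.0004,0.0024,-0.0085,0,0.6,-4.1,1],
    [0.0004,0.0024,-0.0085,0,0.6,-4.1,1],
  ],
)

```text
time_s: 9.13
tool_pos: [396.9, -105.9, 140.1]
orientation: [0.035, 0.461, 0.884, 0.065]
contact_force: [-0.7, 0.4, -3.4]
finger_gap: 25.4
```

>>> step_arm(
  series=[
    [0.0004,0.0024,-0.0085,0,0.6,-4.1,1],
    [0.0004,0.0024,-0.0085,0,0.6,-4.1,1],
    [0.002,0.008,-0.003,0,0.6,-4.1,1],
    [0.0037,0.0165,0.002,0,0.6,-4.1,1],
    [0.0037,0.0165,0.002,0,0.6,-4.1,1],
    [0.0037,0.0165,0.002,0,0.6,-4.1,1],
    [0.0037,0.0165,0.002,0,0.6,-4.1,1],
    [0.0037,0.0165,0.002,0,0.6,-4.1,1],
  ],
)

```text
time_s: 9.8
tool_pos: [434.4, -18.1, 163.4]
orientation: [0.016, 0.19, 0.979, 0.072]
contact_force: [0.4, -0.6, -2.9]
finger_gap: 25.4
```

>>> step_arm(
  series=[
    [0.0037,0.0165,0.002,0,0.6,-4.1,1],
    [0.0037,0.0165,0.002,0,0.6,-4.1,1],
    [0.0037,0.0165,0.002,0,0.6,-4.1,1],
    [0.003,0.013,0.001,0,0.4,-2.5,1],
    [0.001,0.007,0,0,0,0,1],
    [0,0,0,0,0,0,1],
  ],
)

```text
time_s: 10.3
tool_pos: [437.9, 53.3, 166.6]
orientation: [0.006, 0.062, 0.995, 0.073]
contact_force: [0.5, 0.3, -2.6]
finger_gap: 25.5
```

```bash
python3 - <<'E'
from h import *
T=st(); C=tip(424,410,92,86,-8.5,188,67); D=tip(424,410,80,86,8,188,67)
plan(T,C,mm=22);plan(C,D,deg=2.8)
E
```

```text
t 10.3 p [437.9  53.3 166.6] yaw/pitch/roll [82.86 -8.38 -0.18] F [ 0.5  0.3 -2.6] gap 25.5
n 8 row [0.0054, 0.0189, 0.0074] [-0.016, 0.08, -0.389] to [410. 215. 130.]
n 6 row [-0.0, 0.0032, -0.007] [2.75, -0.0, 0.0] to [412. 234. 173.]
```

>>> step_arm(
  series=[
    [0.003,0.009,0.0037,0,0,-0.4,1],
    [0.0054,0.019,0.0074,0,0,-0.4,1],
    [0.0054,0.019,0.0074,0,0,-0.4,1],
    [0.0054,0.019,0.0074,0,0,-0.4,1],
    [0.0054,0.019,0.0074,0,0,-0.4,1],
    [0.0054,0.019,0.0074,0,0,-0.4,1],
    [0.0054,0.019,0.0074,0,0,-0.4,1],
    [0.0054,0.019,0.0074,0,0,-0.4,1],
  ],
)

```text
time_s: 10.97
tool_pos: [411.2, 204.7, 131.7]
orientation: [0.008, 0.035, 0.997, 0.073]
contact_force: [0.4, 0.4, -3.2]
finger_gap: 25.7
```

>>> step_arm(
  series=[
    [0.003,0.009,0.0037,0,0,0,1],
    [0,0,0,0,0,0,1],
    [0,0.0032,-0.007,2.75,0,0,1],
    [0,0.0032,-0.007,2.75,0,0,1],
    [0,0.0032,-0.007,2.75,0,0,1],
    [0,0.0032,-0.007,2.5,0,0,1],
    [0,0.0025,-0.006,2.0,0,0,1],
    [0,0.0025,-0.006,2.0,0,0,1],
  ],
)

```text
time_s: 11.63
tool_pos: [410.0, 229.4, 170.6]
orientation: [0.003, 0.036, 0.998, -0.057]
contact_force: [-0.3, 0.2, -3.4]
finger_gap: 25.2
```

```bash
python3 - <<'E'
from h import *
T=st(); print((T[:3,:3]@[0,188,67]+T[:3,3]).round())
E
```

```text
t 11.63 p [410.  229.4 170.6] yaw/pitch/roll [85.85  6.49 -0.63] F [-0.3  0.2 -3.4] gap 25.2
[424. 408.  83.]
```

>>> step_arm(
  series=[
    [0,0.0013,-0.0035,1.3,0,0,1],
    [0,0.0013,-0.0035,1.3,0,0,1],
    [0,0,0,0,0,0,1],
    [0,0,0,0,0,0,1],
    [0,0,0,0,0,0,1],
    [0,0,0,0,0,0,1],
    [0,0,0,0,0,0,1],
    [0,0,0,0,0,0,1],
  ],
)

```text
time_s: 12.3
tool_pos: [410.0, 233.2, 176.7]
orientation: [0.002, 0.035, 0.996, -0.078]
contact_force: [0.2, -0.9, -3.1]
finger_gap: 25.3
```

>>> step_arm(
  series=[
    [0,0,0,0,0,0,1],
    [0,0,0,0,0,0,1],
    [0,0,0,0,0,0,1],
    [0,0,0,0,0,0,1],
    [0,0,0,0,0,0,1],
    [0,0,0,0,0,0,1],
  ],
)

```text
time_s: 12.8
tool_pos: [410.0, 233.5, 176.6]
orientation: [0.002, 0.035, 0.996, -0.079]
contact_force: [-0.0, -0.0, -2.7]
finger_gap: 25.5
```

```bash
python3 - <<'E'
from h import *
T=st(); crop("top","t8",(80,180,360,320),2.8)
D=T.copy(); D=tip(424,408,85,86,-8,188,67); plan(T,D,deg=3); B=S(437,55,180,82,-8); plan(D,B,mm=24)
E
```

```text
t 12.8 p [410.  233.5 176.6] yaw/pitch/roll [85.9   9.01 -0.61] F [-0.  -0.  -2.7] gap 25.5
n 6 row [-0.0003, -0.0033, 0.0086] [-2.834, 0.1, -0.001] to [410. 213. 125.]
n 8 row [-0.0054, -0.0182, -0.0095] [0.0, -0.07, 0.495] to [437.  55. 180.]
```

View pics/t8.png

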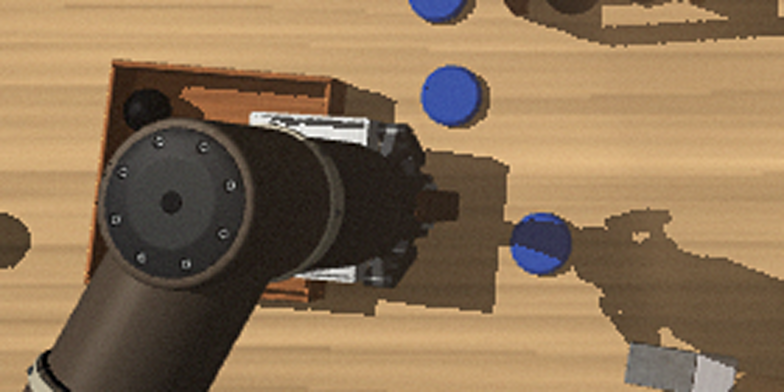

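The ball is in the square tray at crop (147,108) and the scoop is still clear above the rim. Next, carry the disc to the oblong tray.

```bash
python3 - <<'E'
from h import *
T=st(); D=tip(424,405,130,86,-6,188,67); B=S(445,55,215,35,-6); A=S(425,-130,215,-35,-6); E=tip(424,-445,110,-77,-6,188,67)
plan(T,D,deg=3,mm=25); plan(D,B,mm=25,deg=6); plan(B,A,mm=25,deg=6);plan(A,E,mm=25,deg=6)
E
```

```text
t 12.85 p [410.  233.5 176.6] yaw/pitch/roll [85.9   9.   -0.61] F [-0.2  0.2 -2.2] gap 25.5
n 6 row [-0.0003, -0.0037, 0.0] [-2.501, 0.1, -0.003] to [410. 211. 177.]
n 9 row [-0.0123, -0.0132, -0.0056] [-0.0, -0.592, 5.636] to [445.  55. 215.]
n 12 row [-0.0164, -0.0018, -0.0002] [-0.0, -0.61, 5.801] to [ 425. -130.  215.]
n 7 row [-0.0157, 0.0107, 0.0095] [-0.0, -0.627, 5.967] to [ 380. -256.  157.]
```

>>> step_arm(
  series=[
    [0,-0.0037,-0.001,-2.5,0,0,1],
    [0,-0.0037,-0.001,-2.5,0,0,1],
    [0,-0.0037,-0.001,-2.5,0,0,1],
    [0,-0.0037,0,-2.5,0,0,1],
    [0,-0.0037,0,-2.5,0,0,1],
    [0,-0.0037,0,-2.5,0,0,1],
    [-0.006,-0.007,-0.003,0,-0.3,2.8,1],
    [-0.012,-0.013,-0.0056,0,-0.6,5.6,1],
  ],
)

```text
time_s: 13.52
tool_pos: [423.7, 188.8, 187.3]
orientation: [0.011, 0.109, 0.993, 0.052]
contact_force: [0.5, -0.1, -1.8]
finger_gap: 25.6
```

>>> step_arm(
  series=[
    [-0.012,-0.013,-0.0056,0,-0.6,5.6,1],
    [-0.012,-0.013,-0.0056,0,-0.6,5.6,1],
    [-0.012,-0.013,-0.0056,0,-0.6,5.6,1],
    [-0.012,-0.013,-0.0056,0,-0.6,5.6,1],
    [-0.012,-0.013,-0.0056,0,-0.6,5.6,1],
    [-0.012,-0.013,-0.0056,0,-0.6,5.6,1],
    [-0.012,-0.013,-0.0056,0,-0.6,5.6,1],
    [-0.0164,-0.006,-0.002,0,-0.6,5.8,1],
  ],
)

```text
time_s: 14.18
tool_pos: [454.5, 50.1, 219.2]
orientation: [0.031, 0.484, 0.873, 0.048]
contact_force: [0.0, -0.5, -1.8]
finger_gap: 25.2
```

>>> step_arm(
  series=[
    [-0.0164,-0.0018,0,0,-0.6,5.8,1],
    [-0.0164,-0.0018,0,0,-0.6,5.8,1],
    [-0.0164,-0.0018,0,0,-0.6,5.8,1],
    [-0.0164,-0.0018,0,0,-0.6,5.8,1],
    [-0.0164,-0.0018,0,0,-0.6,5.8,1],
    [-0.0164,-0.0018,0,0,-0.6,5.8,1],
    [-0.0164,-0.0018,0,0,-0.6,5.8,1],
    [-0.0164,-0.0018,0,0,-0.6,5.8,1],
  ],
)

```text
time_s: 14.85
tool_pos: [467.8, -77.3, 217.3]
orientation: [0.045, 0.79, 0.61, 0.036]
contact_force: [0.1, -0.3, -2.3]
finger_gap: 25.2
```

>>> step_arm(
  series=[
    [-0.0164,-0.0018,0,0,-0.6,5.8,1],
    [-0.0164,-0.0018,0,0,-0.6,5.8,1],
    [-0.008,-0.001,0,0,-0.3,2.9,1],
    [0,0,0,0,0,0,1],
  ],
)

```text
time_s: 15.18
tool_pos: [449.2, -114.5, 216.4]
orientation: [0.048, 0.861, 0.505, 0.031]
contact_force: [0.4, 0.9, -2.5]
finger_gap: 25.1
```

```bash
python3 - <<'E'
from h import *
T=st(); E=tip(424,-450,105,-77,-3,188,67); F=tip(424,-470,45,-77,15,188,67); G=tip(424,-470,35,-77,30,188,67)
plan(T,E,mm=25,deg=6);plan(E,F,deg=3);plan(F,G,deg=3)
imp=imaging.grab_frame("top"); cv2.imwrite("pics/t9.png",imp[:,:,::-1])
hsv=cv2.cvtColor(cv2.imread("pics/t9.png"),cv2.COLOR_BGR2HSV); top=imaging.calibration("top")
m=cv2.morphologyEx(cv2.inRange(hsv,(2,110,30),(14,255,200)),cv2.MORPH_CLOSE,np.ones((3,3)))
for c in cv2.findContours(m,0,2)[0]:
    if cv2.contourArea(c)>3000: print(cv2.contourArea(c),cv2.boxPoints(cv2.minAreaRect(c)).round().tolist())
E
```

```text
t 15.18 p [ 449.2 -114.5  216.4] yaw/pitch/roll [-29.21  -6.52   0.31] F [ 0.4  0.9 -2.5] gap 25.1
n 8 row [-0.0186, 0.0095, 0.0075] [0.399, -0.533, 5.955] to [ 381. -264.  162.]
n 6 row [-0.0007, 0.0078, -0.0002] [3.0, 0.0, 0.0] to [ 387. -310.  158.]
n 5 row [0.0, 0.0043, -0.008] [3.0, 0.0, 0.0] to [ 395. -344.  187.]
6819.5 [[109.0, 282.0], [119.0, 199.0], [209.0, 209.0], [200.0, 292.0]]
7393.0 [[451.0, 204.0], [535.0, 188.0], [554.0, 291.0], [470.0, 306.0]]
6741.0 [[254.0, 126.0], [395.0, 112.0], [402.0, 176.0], [260.0, 190.0]]
```

>>> step_arm(
  series=[
    [-0.009,0.005,0.004,0.2,-0.3,3,1],
    [-0.0186,0.0095,0.0075,0.4,-0.5,5.95,1],
    [-0.0186,0.0095,0.0075,0.4,-0.5,5.95,1],
    [-0.0186,0.0095,0.0075,0.4,-0.5,5.95,1],
    [-0.0186,0.0095,0.0075,0.4,-0.5,5.95,1],
    [-0.0186,0.0095,0.0075,0.4,-0.5,5.95,1],
    [-0.0186,0.0095,0.0075,0.4,-0.5,5.95,1],
    [-0.0186,0.0095,0.0075,0.4,-0.5,5.95,1],
  ],
)

```text
time_s: 15.9
tool_pos: [399.1, -259.3, 165.3]
orientation: [0.027, 0.99, 0.14, 0.007]
contact_force: [0.4, -0.3, -2.7]
finger_gap: 25.1
```

>>> step_arm(
  series=[
    [-0.009,0.005,0.004,0.2,-0.3,3,1],
    [0,0,0,0,0,0,1],
  ],
)

```text
time_s: 16.07
tool_pos: [390.2, -266.8, 160.7]
orientation: [0.025, 0.993, 0.114, 0.004]
contact_force: [0.2, 0.3, -3.3]
finger_gap: 25.4
```

```bash
python3 - <<'E'
from h import *
T=st();  F=tip(424,-470,45,-77,14,188,67); G=tip(424,-470,35,-77,30,188,67)
plan(T,F,deg=3);plan(F,G,deg=3)
E
```

```text
t 16.07 p [ 390.2 -266.8  160.7] yaw/pitch/roll [-76.93  -2.86   0.09] F [ 0.2  0.3 -3.3] gap 25.4
n 6 row [-0.0021, 0.0066, 0.0002] [2.81, -0.013, 0.014] to [ 387. -308.  155.]
n 6 row [0.0, 0.0037, -0.0072] [2.667, 0.0, 0.0] to [ 395. -344.  187.]
```

>>> step_arm(
  series=[
    [-0.002,0.0066,0,2.8,0,0,1],
    [-0.002,0.0066,0,2.8,0,0,1],
    [-0.002,0.0066,0,2.8,0,0,1],
    [-0.002,0.0066,0,2.8,0,0,1],
    [-0.002,0.0066,0,2.8,0,0,1],
    [-0.002,0.0066,0,2.8,0,0,1],
    [0,0.0037,-0.0072,2.7,0,0,1],
    [0,0.0037,-0.0072,2.7,0,0,1],
  ],
)

```text
time_s: 16.73
tool_pos: [392.4, -318.0, 171.0]
orientation: [-0.167, 0.979, 0.116, -0.017]
contact_force: [0.5, 0.7, -2.5]
finger_gap: 25.2
```

>>> step_arm(
  series=[
    [0,0.0037,-0.0072,2.7,0,0,1],
    [0,0.0037,-0.0072,2.7,0,0,1],
    [0,0.0037,-0.0072,2.7,0,0,1],
    [0,0.0037,-0.0072,2.7,0,0,1],
    [0,0,0,0,0,0,1],
    [0,0,0,0,0,0,1],
    [0,0,0,0,0,0,1],
    [0,0,0,0,0,0,1],
  ],
)

```text
time_s: 17.4
tool_pos: [397.3, -341.5, 191.5]
orientation: [-0.257, 0.959, 0.113, -0.028]
contact_force: [-0.2, 0.2, -2.5]
finger_gap: 25.3
```

```bash
python3 - <<'E'
from h import *
T=st(); print((T[:3,:3]@[0,188,67]+T[:3,3]).round())
E
```

```text
t 17.4 p [ 397.3 -341.5  191.5] yaw/pitch/roll [-76.51  30.01   0.28] F [-0.2  0.2 -2.5] gap 25.3
[ 428. -467.   40.]
```

>>> step_arm(
  series=[
    [0,0,0,0,0,0,1],
    [0,0,0,0,0,0,1],
    [0,0,0,0,0,0,1],
    [0,-0.008,0,0,0,0,1],
    [0,-0.015,0,0,0,0,1],
    [0,-0.015,0,0,0,0,1],
    [0,-0.015,0,0,0,0,1],
    [0,-0.01,-0.005,-3,0,0,1],
  ],
)

```text
time_s: 18.07
tool_pos: [384.1, -289.7, 227.2]
orientation: [-0.234, 0.965, 0.112, -0.026]
contact_force: [-0.3, -0.2, -2.4]
finger_gap: 25.3
```

>>> step_arm(
  series=[
    [0,0,-0.02,-5,0,0,1],
    [0,0,-0.015,-5,0,0,1],
    [0,0,-0.01,-5,0,0,1],
    [0,0,0,-5,0,0,1],
    [0,0,0,-5,0,0,1],
    [0,0,0,-2,0,0,1],
    [0,0,0,0,0,0,1],
  ],
)

```text
time_s: 18.65
tool_pos: [387.5, -306.6, 270.1]
orientation: [0.0, 0.993, 0.117, 0.003]
contact_force: [-0.4, -0.3, -2.8]
finger_gap: 25.2
```

```bash
python3 - <<'E'
from h import *
T=st(); print((T[:3,:3]@[0,188,67]+T[:3,3]).round())
a=imaging.grab_frame("top")[110:320,220:620,::-1]; b=imaging.grab_frame("wrist")[:,:,::-1]
a=cv2.resize(a,(533,280)); b=cv2.resize(b,(496,310)); o=np.zeros((600,540,3),np.uint8); o[:280,:533]=a; o[285:595,:496]=b; cv2.imwrite("pics/m10.png",o)
E
```

```text
t 18.65 p [ 387.5 -306.6  270.1] yaw/pitch/roll [-76.6   -0.09   0.36] F [-0.4 -0.3 -2.8] gap 25.2
[ 432. -489.  203.]
```

View pics/m10.png

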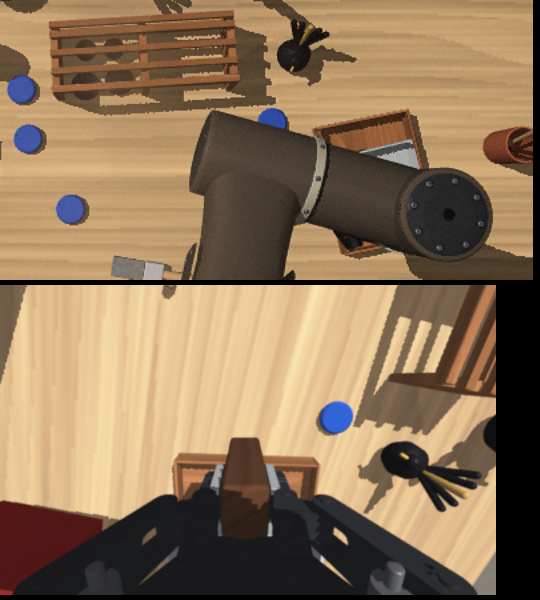

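The top view is blocked by the wrist; the wrist view shows the empty near side of the tray behind the handle and a clear path, with bird_a and the blue disc undisturbed. I'll check the disc numerically once I've moved away. (13 pictures viewed.)

```bash
python3 - <<'E'
from h import *
T=st(); A=S(455,-120,230,-36,0); B=S(440,10,170,3.7,-2)
plan(T,A,mm=36,deg=6.5);plan(A,B,mm=36,deg=6.5);plan(B,S(399,63.5,90,3.75,0),mm=25)
E
```

```text
t 18.75 p [ 388.5 -307.5  269.6] yaw/pitch/roll [-76.65   0.09   0.31] F [ 0.5 -0.5 -1.8] gap 25.9
n 7 row [0.0232, -0.0174, 0.0057] [0.003, -0.046, -5.807] to [ 455. -120.  230.]
n 7 row [0.0176, -0.0075, 0.0085] [-0.274, 0.099, -5.671] to [440.  10. 170.]
n 5 row [0.0112, -0.0078, 0.0159] [0.4, 0.0, -0.01] to [399.  64.  90.]
```

>>> step_arm(
  series=[
    [0.0232,-0.0174,0.0057,0,0,-5.8,1],
    [0.0232,-0.0174,0.0057,0,0,-5.8,1],
    [0.0232,-0.0174,0.0057,0,0,-5.8,1],
    [0.0232,-0.0174,0.0057,0,0,-5.8,1],
    [0.0232,-0.0174,0.0057,0,0,-5.8,1],
    [0.0232,-0.0174,0.0057,0,0,-5.8,1],
    [0.0232,-0.0174,0.0057,0,0,-5.8,1],
    [0.0176,-0.0075,0.001,0,0,-5.7,1],
  ],
)

```text
time_s: 19.42
tool_pos: [468.8, -104.5, 227.2]
orientation: [-0.001, 0.867, 0.498, 0.001]
contact_force: [-0.6, -0.5, -2.4]
finger_gap: 25.5
```

>>> step_arm(
  series=[
    [0.0176,-0.0075,0.001,0,0,-5.7,1],
    [0.0176,-0.0075,0.001,0,0,-5.7,1],
    [0.0176,-0.0075,0.001,0,0,-5.7,1],
    [0.0176,-0.0075,0.001,0,0,-5.7,1],
    [0.0176,-0.0075,0.001,0,0,-5.7,1],
    [0.0176,-0.0075,0.001,0,0,-5.7,1],
    [0,0,0,0,0,0,1],
  ],
)

```text
time_s: 20.0
tool_pos: [455.2, 7.8, 222.3]
orientation: [-0.0, 0.681, 0.732, 0.002]
contact_force: [-0.8, -0.4, -2.7]
finger_gap: 25.2
```

```bash
cat >> h.py <<'E'
def dark(im,box,amin=60):
    a,b,c,d=box; m=cv2.inRange(cv2.cvtColor(im,cv2.COLOR_BGR2HSV),(0,0,0),(180,255,52))[b:d,a:c]
    for k in cv2.findContours(m,0,2,offset=(a,b))[0]:
        if cv2.contourArea(k)>amin: (u,v),rr=cv2.minEnclosingCircle(k); print("dark",round(u),round(v),"r",round(rr,1),"area",cv2.contourArea(k))
E
python3 - <<'E'
from h import *
T=st(); im=crop("top","t11",(0,0,640,400),1); print("top");dark(im,(455,185,555,305)); im=crop("side","s11",(0,0,640,400),1); print("side");dark(im,(220,295,340,400))
plan(T,S(399,63.5,T[2,3],3.75,0),mm=25); 
E
```

```text
t 20.0 p [455.2   7.8 222.3] yaw/pitch/roll [ 4.11 -0.1   0.17] F [-0.8 -0.4 -2.7] gap 25.2
top
dark 494 232 r 11.4 area 362.0
side
n 4 row [0.0149, -0.0131, 0.0] [0.025, -0.042, 0.09] to [399.  64. 222.]
```

The disc is in the oblong tray: a dark round blob at top px (494,232), radius 11.4 px, as a 60 mm disc should be. On to the left bay.

>>> step_arm(
  series=[
    [0.015,-0.013,0,0,0,0.1,1],
    [0.015,-0.013,0,0,0,0.1,1],
    [0.015,-0.013,0,0,0,0.1,1],
    [0.015,-0.013,0,0,0,0,1],
    [0,0,0.03,0,0,0,1],
    [0,0,0.03,0,0,0,1],
    [0,0,0.03,0,0,0,1],
    [0,0,0.03,0,0,0,1],
  ],
)

```text
time_s: 20.77
tool_pos: [401.0, 62.6, 101.7]
orientation: [0.0, 0.686, 0.727, 0.003]
contact_force: [-0.5, 0.8, -2.6]
finger_gap: 25.3
```

>>> step_arm(
  series=[
    [0,0,0.01,0,0,0,1],
    [0,0,0,0,0,0,1],
    [0,0,0,0,0,0,1],
  ],
)

```text
time_s: 21.02
tool_pos: [400.9, 62.3, 92.3]
orientation: [0.0, 0.686, 0.727, 0.001]
contact_force: [-0.2, -0.2, -2.5]
finger_gap: 25.6
```

```bash
python3 - <<'E'
from h import *
T=st(); plan(T,S(399,63.5,T[2,3],3.75,0),n=1); crop("top","t12",(250,100,450,250),4)
E
```

```text
t 21.02 p [400.9  62.3  92.3] yaw/pitch/roll [ 3.34 -0.11  0.03] F [-0.2 -0.2 -2.5] gap 25.6
n 1 row [0.0013, -0.0019, -0.0] [0.108, -0.033, -0.408] to [399.  64.  92.]
```

View pics/t12.png

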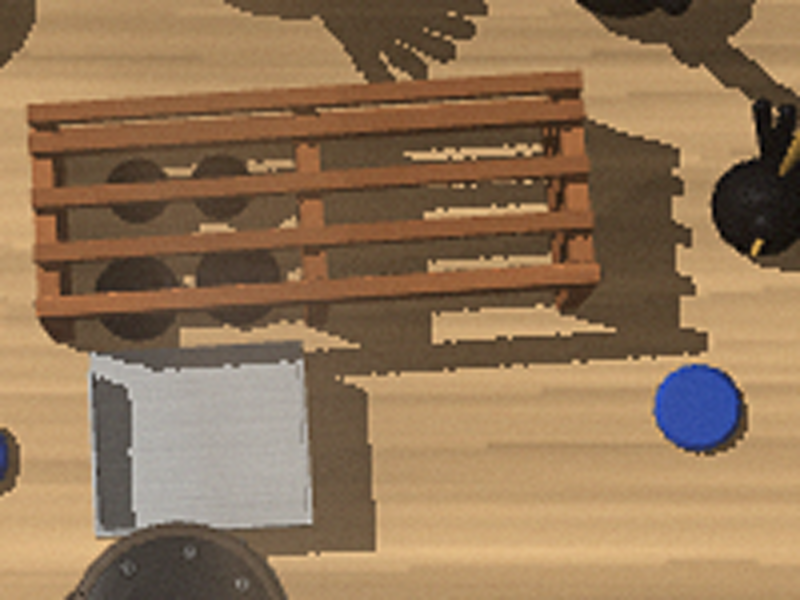

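The scoop is level before the left bay, with front corners at crop (90,356) and (302,342); all four left parts are still in place. (14 pictures viewed.)

```bash
python3 - <<'E'
from h import *
top=imaging.calibration("top"); c=lambda x,y:(250+x/4-.375,100+y/4-.375)
a=ray(top,c(90,356),26);b=ray(top,c(302,342),26);m=(a+b)/2
v=a-b;print(np.linalg.norm(v),np.degrees(np.arctan2(-v[0],v[1])))
T=pose();print("tip in tool",(T[:3,:3].T@(m-T[:3,3])).round(1))
k=np.radians(3.75);M=np.array([[np.cos(k),-np.sin(k)],[np.sin(k),np.cos(k)]]); print("rack",M.T@(m[:2]-[610.4,-10]), M.T@((T[:3,3]+T[:3,:3]@[0,188,67])[:2]-[610.4,-10]))
E
```

```text
144.25884607339293 3.842063969062951
tip in tool [ -2.  185.3  67.7]
rack [-18.22369963  83.16173666] [-15.48769498  85.18636676]
```

>>> step_arm(
  series=[
    [0.0015,0,0.005,0,0,-0.4,1],
    [0,0,0.009,0,0,0,1],
    [0,0,0.007,0,0,0,1],
    [0,0,0.004,0,0,0,1],
    [0,0,0,0,0,0,1],
    [0,0,0,0,0,0,1],
  ],
)

```text
time_s: 21.57
tool_pos: [400.9, 64.6, 67.7]
orientation: [0.001, 0.683, 0.731, 0.002]
contact_force: [0.6, -0.9, -1.3]
finger_gap: 25.7
```

```bash
cat >> h.py <<'E'
def rk():
    T=st(); k=np.radians(3.75);M=np.array([[np.cos(k),-np.sin(k)],[np.sin(k),np.cos(k)]]); print("tip rack",(M.T@((T[:3,3]+T[:3,:3]@[0,188,67])[:2]-[610.4,-10])).round(1))
E
python3 -c "
from h import *
rk()"
```

```text
t 21.57 p [400.9  64.6  67.7] yaw/pitch/roll [ 3.87 -0.22  0.09] F [ 0.6 -0.9 -1.3] gap 25.7
tip rack [-16.   88.6]
```

>>> step_arm(
  series=[
    [0,0,0.0013,0.2,0,0.1,1],
    [0,0.01,0,0,0,0,1],
    [0,0.011,0,0,0,0,1],
    [0,0.011,0,0,0,0,1],
    [0,0.011,0,0,0,0,1],
    [0,0.011,0,0,0,0,1],
    [0,0.011,0,0,0,0,1],
    [0,0.011,0,0,0,0,1],
  ],
)

```text
time_s: 22.23
tool_pos: [477.2, 69.1, 66.5]
orientation: [-0.001, 0.684, 0.73, 0.0]
contact_force: [-7.5, -0.2, 12.2]
finger_gap: 25.1
```

>>> step_arm(
  series=[
    [0,0.01,0,0,0,0,1],
    [0,0.01,0,0,0,0,1],
    [0,0.01,0,0,0,0,1],
    [0,0.008,0,0,0,0,1],
    [0,0,0,0,0,0,1],
  ],
)

```text
time_s: 22.65
tool_pos: [516.4, 71.8, 66.5]
orientation: [-0.0, 0.684, 0.73, 0.001]
contact_force: [0.2, -2.8, 6.1]
finger_gap: 25.5
```

>>> step_arm(
  series=[
    [0,0.007,0,0,0,0,1],
    [0,0.007,0,0,0,0,1],
    [0,0.006,0,0,0,0,1],
    [0,0,0,0,0,0,1],
  ],
)

```text
time_s: 22.98
tool_pos: [535.7, 72.9, 66.5]
orientation: [-0.0, 0.684, 0.73, 0.001]
contact_force: [-2.4, -2.5, 7.7]
finger_gap: 25.5
```

```bash
python3 -c "
from h import *
rk()"
```

```text
t 22.98 p [535.7  72.9  66.5] yaw/pitch/roll [ 3.74 -0.01  0.07] F [-2.4 -2.5  7.7] gap 25.5
tip rack [118.9  87.7]
```

>>> step_arm(
  series=[
    [0,0.004,0,0,0,0,1],
    [0,0.004,0,0,0,0,1],
    [0,0,0,0,0,0,1],
  ],
)

```text
time_s: 23.23
tool_pos: [542.7, 73.1, 66.5]
orientation: [-0.001, 0.684, 0.73, -0.0]
contact_force: [-6.8, -1.4, 10.9]
finger_gap: 25.4
```

>>> step_arm(
  series=[
    [0,0.003,0,0,0,0,1],
    [0,0.002,0,0,0,0,1],
    [0,0,0,0,0,0,1],
  ],
)

```text
time_s: 23.48
tool_pos: [543.0, 72.9, 66.4]
orientation: [-0.003, 0.684, 0.729, -0.003]
contact_force: [-24.9, 5.6, 27.9]
finger_gap: 25.5
```

```bash
python3 -c "
from h import *
rk()
crop('top','t13',(245,100,355,180),7)"
```

```text
t 23.48 p [543.   72.9  66.4] yaw/pitch/roll [3.67 0.51 0.01] F [-24.9   5.6  27.9] gap 25.5
tip rack [125.6  86.9]
```

View pics/t13.png

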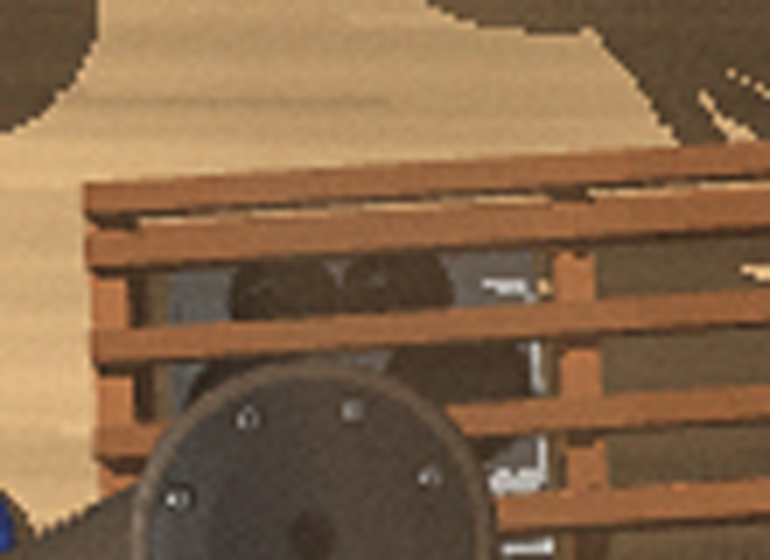

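The tip is on the rail, and both balls (crop (285,295) and (395,290)) and both discs (behind, (220,380) and (460,370)) are over the blade. Same tilt-back and withdrawal as before. (15 pictures viewed.)

>>> step_arm(
  series=[
    [0,-0.005,0,-1,0,0,1],
    [0,-0.004,-0.002,-2,0,0,1],
    [0,-0.004,-0.002,-2,0,0,1],
    [0,-0.004,-0.002,-2,0,0,1],
    [0,-0.002,-0.001,-2,0,0,1],
    [0,0,0,0,0,0,1],
    [0,0,0,0,0,0,1],
    [0,0,0,0,0,0,1],
  ],
)

```text
time_s: 24.2
tool_pos: [528.4, 72.8, 72.0]
orientation: [0.053, 0.682, 0.728, 0.057]
contact_force: [0.3, 0.6, -3.8]
finger_gap: 25.3
```

```bash
python3 -c "
from h import *
rk(); T=pose(); U=T.copy(); U[:3,3]=[393,T[1,3]-138*.0655,T[2,3]+2]; plan(T,U,n=13)"
```

```text
t 24.2 p [528.4  72.8  72. ] yaw/pitch/roll [ 3.74 -8.93  0.07] F [ 0.3  0.6 -3.8] gap 25.3
tip rack [119.7  88. ]
n 13 row [-0.0, -0.0103, -0.0018] [-0.0, -0.0, 0.0] to [393.  64.  74.]
```

>>> step_arm(
  series=[
    [0,-0.004,-0.0007,0,0,0,1],
    [0,-0.008,-0.0014,0,0,0,1],
    [0,-0.0105,-0.0018,0,0,0,1],
    [0,-0.0105,-0.0018,0,0,0,1],
    [0,-0.0105,-0.0018,0,0,0,1],
    [0,-0.0105,-0.0018,0,0,0,1],
    [0,-0.0105,-0.0018,0,0,0,1],
    [0,-0.0105,-0.0018,0,0,0,1],
  ],
)

```text
time_s: 24.87
tool_pos: [450.7, 67.7, 73.4]
orientation: [0.053, 0.681, 0.728, 0.058]
contact_force: [0.3, 0.5, -4.0]
finger_gap: 25.5
```

>>> step_arm(
  series=[
    [0,-0.0105,-0.0018,0,0,0,1],
    [0,-0.0105,-0.0018,0,0,0,1],
    [0,-0.0105,-0.0018,0,0,0,1],
    [0,-0.0105,-0.0018,0,0,0,1],
    [0,-0.0105,-0.0018,0,0,0,1],
    [0,-0.008,-0.0012,0,0,0,1],
    [0,-0.003,-0.0005,0,0,0,1],
    [0,0,0,0,0,0,1],
  ],
)

```text
time_s: 25.53
tool_pos: [389.6, 63.8, 76.2]
orientation: [0.051, 0.681, 0.728, 0.057]
contact_force: [-0.2, 0.3, -3.9]
finger_gap: 25.4
```

```bash
python3 -c "
from h import *
rk(); T=pose(); im=crop('top','t14',(250,100,450,250),4)
dark(im,(255,120,400,230),30)
A=S(405,75,165,30,-9); C=tip(424,405,95,86,-9,188,67); B=S(425,100,165,60,-9)
plan(T,A,mm=15,deg=4.5);plan(A,B,deg=4.5,mm=20);plan(B,C,mm=20,deg=4.5)"
```

```text
t 25.53 p [389.6  63.8  76.2] yaw/pitch/roll [ 3.78 -8.76  0.22] F [-0.2  0.3 -3.9] gap 25.4
tip rack [-19.5  88.4]
dark 282 212 r 10.5 area 55.0
n 7 row [0.0009, 0.0045, -0.0121] [-0.027, 0.546, -3.701] to [405.  75. 165.]
n 7 row [0.0005, 0.0045, 0.0007] [-0.0, 0.67, -4.233] to [425. 100. 165.]
n 6 row [0.0077, 0.0158, 0.0081] [0.0, 0.678, -4.28] to [410. 209. 132.]
```

```bash
python3 - <<'E'
from h import *
s=cv2.imread("pics/t14.png"); im=cv2.resize(s,(200,150),interpolation=cv2.INTER_AREA)
g=cv2.cvtColor(im,cv2.COLOR_BGR2HSV)[:,:,2][76:140:2,14:84:2]
for row in g: print("".join("#" if v<45 else "+" if v<65 else "." if v<100 else " " for v in row))
E
```

```text
........... ...
    ............... ......... . .. 
..................... .         ...
..........   .                     
+... .... . . .                    
  ... ..   .       .      .. .     
      ...++++..........        . ..
        ++++++.........        . ..
       .+++++++......... .      .  
       ++.++++++........ .     .   
    .. ++++++++.........           
    ...++++++++.............   .   
    ....++++++...............  ....
    ....+++++.... ............ .   
    ..++++++++.... ...........     
    ..#++++++++... ...........     
    .++++++++++.   ...........     
    .#++++++++++.  ...........     
     +++++++++++.   ..........     
     #++++++++++.   ..........  .. 
     +++++++++++.    .........    .
     .#++++++++.      ......    .. 
     .++++++++..                   
     ...++#++..                    
     ....  .                       
     .....                         
     .....                         
     .....                         
     .....                         
     ....                          
                .....
```

All four parts are on the scoop: two balls in front of two discs show in the thresholded patch, and the weight has risen as expected.

>>> step_arm(
  series=[
    [0.0005,0.0022,-0.006,0,0.3,-1.8,1],
    [0.0009,0.0045,-0.012,0,0.55,-3.7,1],
    [0.0009,0.0045,-0.012,0,0.55,-3.7,1],
    [0.0009,0.0045,-0.012,0,0.55,-3.7,1],
    [0.0009,0.0045,-0.012,0,0.55,-3.7,1],
    [0.0009,0.0045,-0.012,0,0.55,-3.7,1],
    [0.0009,0.0045,-0.012,0,0.55,-3.7,1],
    [0.0005,0.0045,-0.006,0,0.6,-4,1],
  ],
)

```text
time_s: 26.25
tool_pos: [407.5, 74.8, 164.6]
orientation: [0.036, 0.482, 0.873, 0.067]
contact_force: [-0.5, -0.9, -4.6]
finger_gap: 25.1
```

>>> step_arm(
  series=[
    [0.0005,0.0045,0,0,0.65,-4.2,1],
    [0.0005,0.0045,0,0,0.65,-4.2,1],
    [0.0005,0.0045,0,0,0.65,-4.2,1],
    [0.0005,0.0045,0,0,0.65,-4.2,1],
    [0.0005,0.0045,0,0,0.65,-4.2,1],
    [0.0005,0.0045,0,0,0.65,-4.2,1],
    [0,0.002,0,0,0.3,-2,1],
    [0,0,0,0,0,0,1],
  ],
)

```text
time_s: 26.92
tool_pos: [426.9, 97.1, 168.2]
orientation: [0.02, 0.261, 0.962, 0.074]
contact_force: [0.9, -0.2, -3.0]
finger_gap: 25.3
```

```bash
python3 -c "
from h import *
T=st(); C=tip(424,405,98,86,-9,188,67)
plan(T,C,mm=20,deg=4.5); plan(C,tip(424,405,85,86,7,188,67),deg=2.7)
im=crop('top','t15',(0,0,640,400),1); hsv=cv2.cvtColor(im,cv2.COLOR_BGR2HSV)
m=cv2.morphologyEx(cv2.inRange(hsv,(2,110,30),(14,255,200)),cv2.MORPH_CLOSE,np.ones((3,3)))
for c in cv2.findContours(m,0,2)[0]:
    if cv2.contourArea(c)>3000: print(cv2.contourArea(c),cv2.boxPoints(cv2.minAreaRect(c)).round().tolist())
"
```

```text
t 26.92 p [426.9  97.1 168.2] yaw/pitch/roll [59.66 -8.79  0.06] F [ 0.9 -0.2 -3. ] gap 25.3
n 6 row [0.0082, 0.0161, 0.0082] [-0.032, 0.67, -4.337] to [410. 209. 135.]
n 6 row [-0.0, 0.0031, -0.0066] [2.667, 0.0, 0.0] to [412. 227. 174.]
6820.0 [[109.0, 282.0], [120.0, 197.0], [213.0, 209.0], [203.0, 293.0]]
7278.0 [[453.0, 206.0], [533.0, 190.0], [553.0, 290.0], [473.0, 306.0]]
7667.5 [[255.0, 126.0], [405.0, 116.0], [408.0, 177.0], [259.0, 187.0]]
```

>>> step_arm(
  series=[
    [0.004,0.008,0.004,0,0.3,-2.2,1],
    [0.0082,0.016,0.0082,0,0.65,-4.3,1],
    [0.0082,0.016,0.0082,0,0.65,-4.3,1],
    [0.0082,0.016,0.0082,0,0.65,-4.3,1],
    [0.0082,0.016,0.0082,0,0.65,-4.3,1],
    [0.0082,0.016,0.0082,0,0.65,-4.3,1],
    [0.004,0.008,0.004,0,0.3,-2.2,1],
    [0,0,0,0,0,0,1],
  ],
)

```text
time_s: 27.63
tool_pos: [414.4, 210.7, 134.8]
orientation: [0.004, 0.036, 0.996, 0.077]
contact_force: [-0.8, 1.9, 0.9]
finger_gap: 25.6
```

```bash
python3 -c "
from h import *
T=st(); print((T[:3,:3]@[0,188,67]+T[:3,3]).round()); plan(T,tip(424,405,82,86,8,188,67),deg=2.7)"
```

```text
t 27.63 p [414.4 210.7 134.8] yaw/pitch/roll [85.92 -8.87 -0.17] F [-0.8  1.9  0.9] gap 25.6
[429. 406.  98.]
n 7 row [0.0006, 0.0026, -0.0057] [2.41, 0.025, -0.016] to [412. 229. 175.]
```

>>> step_arm(
  series=[
    [0,0,0,0,0,0,1],
    [0,0,0,0,0,0,1],
  ],
)

```text
time_s: 27.8
tool_pos: [414.2, 208.8, 135.2]
orientation: [0.004, 0.037, 0.996, 0.077]
contact_force: [-0.9, 1.6, -0.1]
finger_gap: 25.5
```

```bash
python3 - <<'E'
from h import *
T=st(); print(r.sense()["wrist_torque"])
im=crop('top','t16',(80,180,280,300),4); crop('side','s16',(240,80,440,230),4)
def asc(g):
    for row in g: print("".join("#" if v<45 else "+" if v<65 else "." if v<100 else " " for v in row))
asc(cv2.cvtColor(im,cv2.COLOR_BGR2HSV)[195:300:2,105:260:2,2])
E
```

```text
t 27.8 p [414.2 208.8 135.2] yaw/pitch/roll [85.7  -8.85 -0.15] F [-0.9  1.6 -0.1] gap 25.5
[ 0.30244958  0.18910531 -0.015203  ]
                                                   .#++  .....                
                                                      .......                 
                                                          .                   
                                                   ####                       
        ..                                        +++###+..                   
        +++++++++#++..                           #++#++##....          .      
        ++++......+.....+++++++++.               #+++++## ....          ..    
        ++++.++....+..................+.+++++..++#++++###.....           +.   
        ++++.++.......  ...................... +.+++++### .....          ..   
        +++######..+                 ......... .+.######.......          .    
        ++########..                           ....+##+.......           ..   
       .++########....                        .++............            +.   
       +++#########...
[... 2500 characters left out ...]
..   
            +.+..           .++#..........   ............++++++++++++++....   
               ..........++..  .#......... .............++.++++++++++#.....   
                      ......   +#........ .............+.++++++++++++         
                          ..    .#.....   .............+++++++++++++          
                         +...    ##..   .............++++++++#+++#+           
                        ......   .##  ............+.+.++++++#+++++            
                      ........    +#  ...........++.+++++++#++++.             
                      .........  + .# ...........+++++++++++++#               
                    ............ + +##..........+++++++++++++#
```

```bash
python3 - <<'E'
import cv2,numpy as np
a=cv2.resize(cv2.imread("pics/t16.png"),(500,300)); b=cv2.resize(cv2.imread("pics/s16.png"),(400,300))
o=np.zeros((600,500,3),np.uint8); o[:300]=a; o[300:,:400]=b; cv2.imwrite("pics/m16.png",o)
E
```

```text
(no output)
```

View pics/m16.png

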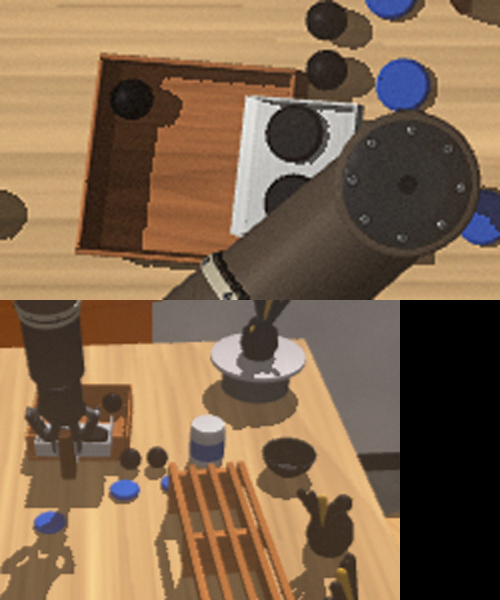

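The picture shows two balls lying on the bench at top px (211,188) and (211,208); they rolled off during the carry. Both discs are still on the scoop at (198,233) and (198,256), and the first ball is in the square tray. I'll deliver the discs first, then recover the balls. (16 pictures viewed, so checks are numeric from here.)

>>> step_arm(
  series=[
    [0,0,-0.01,0,0,0,1],
    [0,0,-0.015,0,0,0,1],
    [0,0,-0.015,0,0,0,1],
    [0,0,-0.01,0,0,0,1],
    [0,0,0,0,0,0,1],
    [0,0,0,0,0,0,1],
  ],
)

```text
time_s: 28.4
tool_pos: [413.2, 200.8, 184.2]
orientation: [0.004, 0.037, 0.996, 0.077]
contact_force: [-0.6, -0.9, -3.4]
finger_gap: 25.3
```

```bash
cat >> h.py <<'E'
def blobs(im,box,lo=(0,0,0),hi=(180,255,60),amin=60):
    a,b,c,d=box; m=cv2.inRange(cv2.cvtColor(im,cv2.COLOR_BGR2HSV),lo,hi)[b:d,a:c]; out=[]
    for k in cv2.findContours(cv2.morphologyEx(m,cv2.MORPH_OPEN,np.ones((5,5))),0,2,offset=(a,b))[0]:
        if cv2.contourArea(k)>amin: (u,v),rr=cv2.minEnclosingCircle(k); out.append((round(u,1),round(v,1),round(rr,1),cv2.contourArea(k)))
    return out
E
python3 - <<'E'
from h import *
T=st(); print(r.sense()["wrist_torque"]); top=imaging.calibration("top")
im=crop('top','t17',(0,0,640,400),1)
print(blobs(im,(100,170,280,300)))
for b in blobs(im,(203,175,235,222)): print(b, ray(top,b[:2],22).round())
E
```

```text
t 28.4 p [413.2 200.8 184.2] yaw/pitch/roll [85.75 -8.84 -0.13] F [-0.6 -0.9 -3.4] gap 25.3
[-0.97597311  0.09068024 -0.0125124 ]
[(227.5, 292.0, 17.0, 276.5), (191.5, 257.0, 10.3, 120.0), (263.9, 247.1, 7.1, 68.0), (242.9, 258.9, 25.6, 1187.0), (237.0, 234.0, 7.6, 85.0), (196.4, 232.5, 12.0, 411.0), (120.5, 241.0, 37.8, 699.0), (210.1, 207.7, 8.3, 152.5), (210.5, 187.5, 7.9, 138.5)]
(210.1, 207.7, 8.3, 167.0) [530. 312.  22.]
(210.3, 187.5, 8.1, 148.5) [585. 312.  22.]
```

The contact and drop in height indicate the scoop slipped nose-down in the grip under the four-part load. I'll set it flat on the bench with the discs still on it, hand-pick the two balls into the square tray, then regrasp it level.

```bash
python3 - <<'E'
from h import *
T=pose(); U=T.copy(); U[:3,3]=[450,-130,150]; plan(T,U,mm=25); V=U.copy(); V[2,3]=85; plan(U,V,mm=10)
E
```

```text
n 14 row [-0.0044, -0.0235, -0.0012] [-0.0, 0.0, 0.0] to [ 450. -130.  150.]
n 7 row [0.0, -0.0014, 0.0092] [-0.0, 0.0, 0.0] to [ 450. -130.   85.]
```

>>> step_arm(
  series=[
    [-0.001,-0.006,0,0,0,0,1],
    [-0.002,-0.012,0,0,0,0,1],
    [-0.0035,-0.018,-0.001,0,0,0,1],
    [-0.0044,-0.0235,-0.0012,0,0,0,1],
    [-0.0044,-0.0235,-0.0012,0,0,0,1],
    [-0.0044,-0.0235,-0.0012,0,0,0,1],
    [-0.0044,-0.0235,-0.0012,0,0,0,1],
    [-0.0044,-0.0235,-0.0012,0,0,0,1],
  ],
)

```text
time_s: 29.12
tool_pos: [430.0, 45.4, 166.7]
orientation: [0.003, 0.037, 0.996, 0.076]
contact_force: [0.3, -0.1, -3.0]
finger_gap: 25.4
```

>>> step_arm(
  series=[
    [-0.0044,-0.0235,-0.0012,0,0,0,1],
    [-0.0044,-0.0235,-0.0012,0,0,0,1],
    [-0.0044,-0.0235,-0.0012,0,0,0,1],
    [-0.0044,-0.0235,-0.0012,0,0,0,1],
    [-0.0044,-0.0235,-0.0012,0,0,0,1],
    [-0.0044,-0.0235,-0.0012,0,0,0,1],
    [-0.0035,-0.019,-0.001,0,0,0,1],
    [-0.002,-0.012,0,0,0,0,1],
  ],
)

```text
time_s: 29.78
tool_pos: [449.4, -128.2, 148.2]
orientation: [0.003, 0.037, 0.996, 0.077]
contact_force: [0.5, 0.9, -2.5]
finger_gap: 25.2
```

>>> step_arm(
  series=[
    [-0.001,-0.006,0,0,0,0,1],
    [0,-0.0007,0.005,0,0,0,1],
    [0,-0.0014,0.0092,0,0,0,1],
    [0,-0.0014,0.0092,0,0,0,1],
    [0,-0.0014,0.0092,0,0,0,1],
    [0,-0.0014,0.0092,0,0,0,1],
    [0,-0.0014,0.0092,0,0,0,1],
    [0,0,0,0,0,0,1],
  ],
)

```text
time_s: 30.45
tool_pos: [449.3, -131.5, 94.7]
orientation: [0.002, 0.037, 0.996, 0.077]
contact_force: [-0.7, -0.8, -3.2]
finger_gap: 25.5
```

```bash
python3 - <<'E'
from h import *
st(); print(r.sense()["wrist_torque"])
im=crop('top','t18',(0,0,640,400),1)
hsv=cv2.cvtColor(im,cv2.COLOR_BGR2HSV)
for row in hsv[195:275:2,295:385:2]: print("".join("o" if (p[1]<45 and p[2]>110) else "#" if p[2]<50 else "." if p[2]<90 else " " for p in row))
E
```

```text
t 30.45 p [ 449.3 -131.5   94.7] yaw/pitch/roll [ 8.579e+01 -8.830e+00  8.000e-02] F [-0.7 -0.8 -3.2] gap 25.5
[-0.81776214  0.13919744  0.03869179]
.             ................               
           .  . . ...............  .         
.                .................   .       
.                 ................   #....#. 
.          .     .................   ##......
               .  . ..............   #.......
                   ..  ...........   #.......
                 .    . ..........   .#......
                 .  .... ......... o.#.......
                    . ............   #.......
              ....... . .... .....   #.......
              ....................   #.......
                ............ .....   #.......
.             ....................   #.......
              ....................   #.......
 ..         . ....................   #.......
 .            ...................    #.......
....          ...................   .........
...          . .................#   #........
...          . .................... #........
...           ................#
[... 179 characters left out ...]
...........###.....
   .          ....................##.#..#....
   .         . ...................#.#.#..#...
               .....................#####.###
              .. .............#... .    #.###
              ..................   .    ###.#
   .           ................#   .     .##.
  .. .        . ................         #...
  .. .       . ................#         ..#.
  ....         .................          #..
 .....        ..................  #       #..
 .....        .................. .#.         
 .. ..       ................... ##.         
 .. ..          ................ ##.         
o.. ..         ...................#.         
 .. ..        . ..................##
```

>>> step_arm(
  series=[
    [0,-0.0012,0.008,0,0,0,1],
    [0,-0.001,0.006,0,0,0,1],
    [0,-0.0007,0.005,0,0,0,1],
    [0,0,0.002,0,0,0,1],
    [0,0,0,0,0,0,1],
  ],
)

```text
time_s: 30.92
tool_pos: [450.9, -131.7, 75.6]
orientation: [0.004, 0.037, 0.996, 0.077]
contact_force: [0.3, 0.6, -0.1]
finger_gap: 25.3
```

>>> step_arm(
  series=[
    [0,0,0.003,0,0,0,1],
    [0,0,0,0,0,0,1],
  ],
)

```text
time_s: 31.08
tool_pos: [451.1, -131.3, 73.0]
orientation: [0.004, 0.037, 0.996, 0.077]
contact_force: [1.5, -1.3, 1.6]
finger_gap: 25.8
```

>>> step_arm(
  series=[
    [0,0,0.002,0,0,0,1],
    [0,0,0,0,0,0,1],
  ],
)

```text
time_s: 31.25
tool_pos: [451.0, -131.0, 71.0]
orientation: [0.004, 0.037, 0.996, 0.077]
contact_force: [1.3, -2.4, 3.6]
finger_gap: 24.8
```

```bash
python3 - <<'E'
from h import *
st(); print(r.sense()["wrist_torque"])
E
```

```text
t 31.25 p [ 451. -131.   71.] yaw/pitch/roll [85.8  -8.82 -0.18] F [ 1.3 -2.4  3.6] gap 24.8
[-0.26964529 -0.22753556 -0.1592508 ]
```

>>> step_arm(
  series=[
    [0,0,0.002,0,0,0,1],
    [0,0,0.0015,0,0,0,1],
    [0,0,0,0,0,0,1],
  ],
)

```text
time_s: 31.5
tool_pos: [450.7, -130.3, 67.2]
orientation: [0.004, 0.037, 0.996, 0.077]
contact_force: [1.5, -1.3, 2.7]
finger_gap: 25.3
```

```bash
python3 - <<'E'
from h import *
st(); print(r.sense()["wrist_torque"])
E
```

```text
t 31.5 p [ 450.7 -130.3   67.2] yaw/pitch/roll [85.79 -8.82 -0.12] F [ 1.5 -1.3  2.7] gap 25.3
[-0.37118812 -0.24023572 -0.12855019]
```

>>> step_arm(
  series=[
    [0,0,0,0,0,0,0],
    [0,0,0,0,0,0,-1],
    [0,0,0,0,0,0,-1],
    [0,0,0,0,0,0,-1],
    [0,0,-0.02,0,0,0,-1],
    [0,0,-0.035,0,0,0,-1],
    [0,0,-0.035,0,0,0,-1],
    [0,0,-0.02,0,0,0,-1],
  ],
)

```text
time_s: 32.17
tool_pos: [450.1, -147.8, 179.5]
orientation: [0.005, 0.036, 0.996, 0.076]
contact_force: [0.4, 0.0, 0.7]
finger_gap: 85.4
```

```bash
python3 - <<'E'
from h import *
T=st(); A=S(520,120,200,130); B=S(585,312,120,148)
plan(T,A,mm=36);plan(A,B,mm=36)
E
```

```text
t 32.17 p [ 450.1 -147.8  179.5] yaw/pitch/roll [85.87 -8.77 -0.31] F [0.4 0.  0.7] gap 85.4
n 8 row [-0.0191, 0.03, -0.0] [1.026, 0.458, -5.508] to [520. 120. 200.]
n 7 row [-0.0269, 0.011, 0.0114] [0.0, 0.0, -2.571] to [585. 312. 120.]
```

>>> step_arm(
  series=[
    [-0.0191,0.03,-0.004,1.03,0.46,-5.5,-1],
    [-0.0191,0.03,0,1.03,0.46,-5.5,-1],
    [-0.0191,0.03,0,1.03,0.46,-5.5,-1],
    [-0.0191,0.03,0,1.03,0.46,-5.5,-1],
    [-0.0191,0.03,0,1.03,0.46,-5.5,-1],
    [-0.0191,0.03,0,1.03,0.46,-5.5,-1],
    [-0.0191,0.03,0,1.03,0.46,-5.5,-1],
    [-0.0191,0.03,0,1.03,0.46,-5.5,-1],
  ],
)

```text
time_s: 32.83
tool_pos: [532.4, 117.9, 202.5]
orientation: [-0.001, -0.343, 0.939, 0.0]
contact_force: [0.4, 0.4, -0.3]
finger_gap: 85.4
```

```bash
python3 - <<'E'
from h import *
T=st(); top=imaging.calibration("top"); B=S(585,312,120,148); plan(T,B,mm=36); im=crop("top","t19",(0,0,640,400),1)
for b in blobs(im,(203,175,235,222)): print(b, ray(top,b[:2],22).round())
for row in im[195:275:2,295:400:2]: 
    print("".join("o" if (max(p)-min(p)<30 and max(p)>110) else "#" if max(p)<65 else "." if max(p)<90 else " " for p in row.astype(int)))
E
```

```text
t 32.83 p [532.4 117.9 202.5] yaw/pitch/roll [ 1.3017e+02 -9.0000e-02  1.3000e-01] F [ 0.4  0.4 -0.3] gap 85.4
n 7 row [-0.026, 0.0125, 0.0118] [0.015, -0.017, -2.547] to [585. 312. 120.]
                                                     
                                                     
                                                     
                                                     
                                                     
                                                     
      o  ooooo                                       
      oooo   oo         ooo                          
      oooooo  ....          o                        
.     oooooo........  o     o                        
.     ooooo......... oo     o                        
.#    ooooo..........o  o                            
...  ooooo   ........o                               
#.   ooooo .  . .....                                
#    oooooo..........oo o o                          
     oooooo.  ... ... ooo   o                        
     oooooo..  ..... oooo                       
[... 197 characters left out ...]
       .########        
     ooooooooo... ooooooooo         .#.#####.        
     oooooooo   . ..ooooooo.        .#.######        
     ooooooo    .... oooooo         .########        
    ooooooo    . .. .oooooo           ...#..         
    ooooooo   .   ...  ooooo                         
    ooooooo     .  .  oooooo                      .  
    ooooooo      ...  oooooo                  ..  .. 
    ooooooo    .. ... oooooo                         
    oooooooo     .. .ooooooo                         
    oooooooo.     ..ooooooo                          
    oooooooooo.... oooooooo                          
    ooooooooooooooooooooooo                          
               oooooooooooo
```

The scoop lies flat with both discs on it. Next I check ball positions in the wrist camera before descending.

```bash
python3 - <<'E'
from h import *
cal=imaging.calibration("wrist")
for n in ((585,312,22),(530,312,22)): print(n,proj(cal,n).round())
im=crop("wrist","w20",(0,0,640,400),1)
for b in blobs(im,(0,0,640,330),hi=(180,255,50),amin=250): print(b,ray(cal,b[:2],22).round())
print("side"); sc=imaging.calibration("side"); 
for n in ((585,312,22),(530,312,22)): print(proj(sc,n).round())
im=crop("side","s20",(0,0,640,400),1)
for b in blobs(im,(285,130,350,190),amin=20): print(b,ray(sc,b[:2],22).round())
E
```

```text
(585, 312, 22) [181. 270.]
(530, 312, 22) [218. 295.]
(484.0, 287.0, 93.0, 6292.0) [286.  87.  22.]
(147.0, 286.5, 93.2, 7014.0) [605. 359.  22.]
(460.5, 157.5, 27.1, 1900.5) [431.  -1.  22.]
(414.6, 114.5, 28.4, 2190.5) [501.   0.  22.]
(6.0, 101.0, 36.5, 1299.5) [829. 264.  22.]
(569.6, 26.7, 54.4, 3072.5) [ 447. -153.   22.]
side
[318. 159.]
[304. 159.]
```

>>> step_arm(
  series=[
    [-0.026,0.0125,0.011,0,0,-2.5,-0.4],
    [-0.026,0.0125,0.011,0,0,-2.5,-0.4],
    [-0.026,0.0125,0.011,0,0,-2.5,-0.4],
    [-0.026,0.0125,0.011,0,0,-2.5,-0.4],
    [-0.026,0.0125,0.011,0,0,-2.5,-0.4],
    [-0.026,0.0125,0.011,0,0,-2.5,-0.4],
    [-0.026,0.0125,0.011,0,0,-2.5,-0.4],
    [0,0,0,0,0,0,-0.4],
  ],
)

```text
time_s: 33.65
tool_pos: [590.5, 310.9, 122.2]
orientation: [-0.003, -0.481, 0.876, 0.001]
contact_force: [-0.4, -0.3, 0.4]
finger_gap: 59.7
```

```bash
python3 - <<'E'
from h import *
T=st(); plan(T,S(585,312,120,148),n=1)
E
```

```text
t 33.65 p [590.5 310.9 122.2] yaw/pitch/roll [147.56  -0.24   0.22] F [-0.4 -0.3  0.4] gap 59.7
n 1 row [0.002, 0.0052, 0.0022] [0.24, -0.217, -0.438] to [585. 312. 120.]
```

>>> step_arm(
  series=[
    [0.002,0.0052,0.006,0,0,-0.4,-0.4],
    [0,0,0.02,0,0,0,-0.4],
    [0,0,0.025,0,0,0,-0.4],
    [0,0,0.025,0,0,0,-0.4],
    [0,0,0.018,0,0,0,-0.4],
    [0,0,0,0,0,0,-0.4],
    [0,0,0,0,0,0,0.2],
    [0,0,0,0,0,0,0.6],
  ],
)

```text
time_s: 34.32
tool_pos: [585.3, 309.3, 32.9]
orientation: [-0.001, -0.483, 0.876, 0.001]
contact_force: [0.8, 0.3, 0.0]
finger_gap: 41.2
```

>>> step_arm(
  series=[
    [0,0,0,0,0,0,1],
    [0,0,0,0,0,0,1],
    [0,0,0,0,0,0,1],
    [0,0,0,0,0,0,1],
  ],
)

```text
time_s: 34.65
tool_pos: [585.0, 310.0, 32.4]
orientation: [-0.0, -0.483, 0.875, 0.001]
contact_force: [-1.0, -0.3, 2.1]
finger_gap: 41.0
```

The grip is above the equator, so I reopen, go 7 mm lower and close again.

>>> step_arm(
  series=[
    [0,0,0,0,0,0,-0.3],
    [0,0,0,0,0,0,-0.3],
    [0,0,0.004,0,0,0,-0.3],
    [0,0,0.004,0,0,0,-0.3],
    [0,0,0,0,0,0,0.5],
    [0,0,0,0,0,0,1],
    [0,0,0,0,0,0,1],
    [0,0,0,0,0,0,1],
  ],
)

```text
time_s: 35.32
tool_pos: [584.6, 309.7, 23.3]
orientation: [-0.001, -0.483, 0.875, 0.001]
contact_force: [0.3, 0.7, -0.4]
finger_gap: 41.4
```

```bash
python3 - <<'E'
from h import *
T=st(); U=T.copy(); U[2,3]=125; D=S(395,425,125,130); plan(U,D,mm=33)
top=imaging.calibration("top")
E
```

```text
t 35.32 p [584.6 309.7  23.3] yaw/pitch/roll [ 1.478e+02 -1.800e-01  8.000e-02] F [ 0.3  0.7 -0.4] gap 41.4
n 7 row [0.0054, 0.0314, 0.0001] [0.023, -0.016, 2.543] to [395. 425. 125.]
```

>>> step_arm(
  series=[
    [0,0,-0.01,0,0,0,1],
    [0,0,-0.03,0,0,0,1],
    [0,0,-0.03,0,0,0,1],
    [0,0,-0.03,0,0,0,1],
    [0,0,0,0,0,0,1],
  ],
)

```text
time_s: 35.73
tool_pos: [588.0, 311.6, 131.3]
orientation: [0.004, -0.484, 0.875, 0.001]
contact_force: [1.4, 0.8, 0.2]
finger_gap: 41.8
```

```bash
python3 - <<'E'
from h import *
T=st(); D=S(395,425,T[2,3],130); plan(T,D,mm=33)
E
```

```text
t 35.73 p [588.  311.6 131.3] yaw/pitch/roll [ 1.4787e+02  7.0000e-02 -4.8000e-01] F [1.4 0.8 0.2] gap 41.8
n 7 row [0.0059, 0.0316, -0.0] [0.001, 0.069, 2.553] to [395. 425. 131.]
```

>>> step_arm(
  series=[
    [0.006,0.0316,0,0,0,2.5,1],
    [0.006,0.0316,0,0,0,2.5,1],
    [0.006,0.0316,0,0,0,2.5,1],
    [0.006,0.0316,0,0,0,2.5,1],
    [0.006,0.0316,0,0,0,2.5,1],
    [0.006,0.0316,0,0,0,2.5,1],
    [0.006,0.0316,0,0,0,2.5,1],
    [0,0,0.015,0,0,0,1],
  ],
)

```text
time_s: 36.4
tool_pos: [386.5, 422.7, 112.8]
orientation: [0.001, -0.345, 0.939, 0.003]
contact_force: [1.6, 0.6, -0.6]
finger_gap: 41.7
```

>>> step_arm(
  series=[
    [0,0,0.025,0,0,0,1],
    [0,0,0.025,0,0,0,1],
    [0,0,0.015,0,0,0,1],
    [0,0,0,0,0,0,1],
    [0,0,0,0,0,0,0],
    [0,0,0,0,0,0,-0.4],
    [0,0,0,0,0,0,-0.4],
    [0,0,-0.03,0,0,0,-0.4],
  ],
)

```text
time_s: 37.07
tool_pos: [387.2, 415.9, 71.1]
orientation: [-0.004, -0.344, 0.939, -0.001]
contact_force: [0.4, -0.2, -0.7]
finger_gap: 60.0
```

>>> step_arm(
  series=[
    [0,0,-0.03,0,0,0,-0.4],
    [0,0,-0.03,0,0,0,-0.4],
    [0,0,-0.015,0,0,0,-0.4],
    [0,0,0,0,0,0,-0.4],
  ],
)

```text
time_s: 37.4
tool_pos: [390.3, 420.4, 155.0]
orientation: [0.002, -0.345, 0.939, 0.004]
contact_force: [0.2, -0.4, 0.4]
finger_gap: 59.6
```

```bash
python3 - <<'E'
from h import *
T=st(); plan(T,S(530,311,T[2,3],100),mm=35)
sc=imaging.calibration("side"); print(proj(sc,(530,312,22)).round(),proj(sc,(585,312,22)).round()); im=crop("side","s21",(0,0,640,400),1)
for b in blobs(im,(285,130,345,190),amin=20): print(b,ray(sc,b[:2],22).round())
E
```

```text
t 37.4 p [390.3 420.4 155. ] yaw/pitch/roll [130.34  -0.32  -0.38] F [ 0.2 -0.4  0.4] gap 59.6
n 6 row [-0.0135, -0.0267, -0.0] [0.069, 0.048, 5.056] to [530. 311. 155.]
[304. 159.] [318. 159.]
```

```bash
python3 - <<'E'
from h import *
im=cv2.imread("pics/s21.png"); 
for row in im[140:176:2,286:340:1]: print("".join("b" if p[0]>p[2]+30 else "#" if max(p)<60 else "." if max(p)<95 else " " for p in row.astype(int)))
t=crop("top","t21",(0,0,640,400),1)
print([ (b,ray(imaging.calibration("top"),b[:2],22).round()) for b in blobs(t,(203,175,235,222),hi=(180,255,70))],blobs(t,(110,198,205,292)))
E
```

```text
.   
                .                                .....
                ...                              .....
              .........                          .....
             ...........                          ....
              ..........                             .
              .........                               
                 .....                                
                                                      
                                    bb                
             bbbbbbb               bbb                
          bbbbbbbbbbbbb            bbb                
         bbbbbbbbbbbbbbb           ...            .   
[((210.2, 207.8, 8.3, 180.5), array([530., 311.,  22.]))] [(133.7, 247.9, 45.7, 2437.5)]
```

Ball B is off the bench and ball A is still at (530,311).

>>> step_arm(
  series=[
    [-0.0135,-0.0267,0,0,0,5,-0.4],
    [-0.0135,-0.0267,0,0,0,5,-0.4],
    [-0.0135,-0.0267,0,0,0,5,-0.4],
    [-0.0135,-0.0267,0,0,0,5,-0.4],
    [-0.0135,-0.0267,0,0,0,5,-0.4],
    [-0.0135,-0.0267,0,0,0,5,-0.4],
    [0,0,0,0,0,0,-0.4],
    [0,0,0,0,0,0,-0.4],
  ],
)

```text
time_s: 38.17
tool_pos: [534.0, 313.6, 147.5]
orientation: [-0.002, -0.088, 0.996, -0.0]
contact_force: [0.0, -0.1, -0.2]
finger_gap: 59.8
```

```bash
python3 - <<'E'
from h import *
T=st(); plan(T,S(530,311,T[2,3],100),n=1)
E
```

```text
t 38.17 p [534.  313.6 147.5] yaw/pitch/roll [ 1.0014e+02 -1.0000e-02  2.6000e-01] F [ 0.  -0.1 -0.2] gap 59.8
n 1 row [0.0044, -0.0019, 0.0] [0.012, -0.264, 0.138] to [530. 311. 148.]
```

>>> step_arm(
  series=[
    [0.004,-0.002,0.013,0,0,0,-0.4],
    [0,0,0.025,0,0,0,-0.4],
    [0,0,0.025,0,0,0,-0.4],
    [0,0,0.025,0,0,0,-0.4],
    [0,0,0.02,0,0,0,-0.4],
    [0,0,0.014,0,0,0,-0.4],
    [0,0,0,0,0,0,-0.4],
    [0,0,0,0,0,0,-0.4],
  ],
)

```text
time_s: 38.83
tool_pos: [528.6, 312.9, 25.9]
orientation: [-0.002, -0.091, 0.996, -0.0]
contact_force: [0.5, 0.1, 1.6]
finger_gap: 59.7
```

>>> step_arm(
  series=[
    [0,0,0,0,0,0,0.5],
    [0,0,0,0,0,0,1],
    [0,0,0,0,0,0,1],
    [0,0,0,0,0,0,1],
    [0,0,0,0,0,0,1],
  ],
)

```text
time_s: 39.25
tool_pos: [530.2, 313.5, 27.9]
orientation: [-0.001, -0.09, 0.996, 0.001]
contact_force: [-1.1, 1.6, 7.3]
finger_gap: 41.4
```

>>> step_arm(
  series=[
    [0,0,-0.01,0,0,0,1],
    [0,0,-0.03,0,0,0,1],
    [0,0,-0.03,0,0,0,1],
    [0,0,-0.03,0,0,0,1],
    [0,0,-0.01,0,0,0,1],
    [0,0,0,0,0,0,1],
  ],
)

```text
time_s: 39.75
tool_pos: [531.2, 313.7, 140.9]
orientation: [0.001, -0.09, 0.996, 0.002]
contact_force: [0.3, -0.2, -0.4]
finger_gap: 41.3
```

```bash
python3 - <<'E'
from h import *
T=st(); plan(T,S(430,415,T[2,3],110),mm=33)
E
```

```text
t 39.75 p [531.2 313.7 140.9] yaw/pitch/roll [100.32  -0.26  -0.12] F [ 0.3 -0.2 -0.4] gap 41.3
n 5 row [0.0143, 0.0249, 0.0] [0.05, 0.029, -1.937] to [430. 415. 141.]
```

>>> step_arm(
  series=[
    [0.0143,0.025,0,0,0,-2,1],
    [0.0143,0.025,0,0,0,-2,1],
    [0.0143,0.025,0,0,0,-2,1],
    [0.0143,0.025,0,0,0,-2,1],
    [0.0143,0.025,0,0,0,-2,1],
    [0,0,0.02,0,0,0,1],
    [0,0,0.03,0,0,0,1],
    [0,0,0.015,0,0,0,1],
  ],
)

```text
time_s: 40.42
tool_pos: [427.8, 414.9, 69.0]
orientation: [-0.003, -0.176, 0.984, -0.0]
contact_force: [0.2, -0.9, -1.3]
finger_gap: 41.7
```

>>> step_arm(
  series=[
    [0,0,0,0,0,0,1],
    [0,0,0,0,0,0,1],
    [0,0,0,0,0,0,0.2],
    [0,0,0,0,0,0,-0.4],
    [0,0,0,0,0,0,-0.4],
    [0,0,-0.03,0,0,0,-0.4],
    [0,0,-0.04,0,0,0,-0.4],
    [0,0,-0.04,0,0,0,-0.4],
  ],
)

```text
time_s: 41.08
tool_pos: [429.8, 415.4, 183.5]
orientation: [-0.002, -0.176, 0.984, 0.0]
contact_force: [0.3, 1.8, 0.3]
finger_gap: 59.6
```

```bash
python3 - <<'E'
from h import *
T=st(); print(T[:3,3]); A=S(480,120,210,95); B=S(456,-146,200,85); plan(T,A,mm=36); plan(A,B,mm=36)
E
```

```text
t 41.08 p [429.8 415.4 183.5] yaw/pitch/roll [ 1.1029e+02 -4.0000e-02  2.2000e-01] F [0.3 1.8 0.3] gap 59.6
[429.80686996 415.36101561 183.45631512]
n 9 row [0.0018, -0.0333, -0.003] [0.002, -0.024, 1.699] to [480. 120. 210.]
n 8 row [0.003, -0.0333, 0.0012] [0.0, 0.0, 1.25] to [ 456. -146.  200.]
```

>>> step_arm(
  series=[
    [0.0018,-0.033,-0.003,0,0,1.7,-1],
    [0.0018,-0.033,-0.003,0,0,1.7,-1],
    [0.0018,-0.033,-0.003,0,0,1.7,-1],
    [0.0018,-0.033,-0.003,0,0,1.7,-1],
    [0.0018,-0.033,-0.003,0,0,1.7,-1],
    [0.0018,-0.033,-0.003,0,0,1.7,-1],
    [0.0018,-0.033,-0.003,0,0,1.7,-1],
    [0.0018,-0.033,-0.003,0,0,1.7,-1],
  ],
)

```text
time_s: 41.75
tool_pos: [481.6, 155.7, 206.9]
orientation: [-0.001, -0.058, 0.998, 0.001]
contact_force: [0.5, 1.0, 0.4]
finger_gap: 85.4
```

```bash
python3 - <<'E'
from h import *
T=st(); top=imaging.calibration("top"); t=crop("top","t22",(0,0,640,400),1)
for row in t[196:294:2,106:214:2]: print("".join("#" if max(p)<50 else "." if max(p)<75 else " " for p in row.astype(int)))
# bench check & scoop handle in wrist view
cal=imaging.calibration("wrist"); w=crop("wrist","w22",(0,0,640,400),1); print("expected handle", proj(cal,(456,-145,90)).round(),proj(cal,(445,-130,90)).round())
m=cv2.inRange(cv2.cvtColor(w,cv2.COLOR_BGR2HSV),(3,90,20),(13,255,140))
for k in cv2.findContours(m,0,2)[0]:
    if cv2.contourArea(k)>120: x,y,ww,hh=cv2.boundingRect(k); print((x,y,ww,hh),cv2.contourArea(k),ray(cal,(x+ww/2,y+hh/2),90).round())
E
```

```text
t 41.75 p [481.6 155.7 206.9] yaw/pitch/roll [ 9.661e+01 -1.100e-01  8.000e-02] F [0.5 1.  0.4] gap 85.4
                                                      
                                                 .    
                                                  ..  
                                                 ..   
        ###...                                  . .. .
        .#................                      .    .
        ............      ............          .  ...
       ..... .... .. .  ........   ..  ...       .  ..
       ....#####...             ... ....         . ...
       ...#######..                              .....
       #.#########...                             ....
       ..##.###### ....                           ..  
       ..######### . ...                           .  
       .##########... .                            ...
       ...#######   ..                               .
      .....#####... ...        #                     .
      .......   .    .        #                       
      #.... ........         #                        
     
[... 1293 characters left out ...]
. .  .######.        
                         . ....####    .#####.        
                          ....###### ......#.         
                          .....######.......          
                          . .....######...#..         
                            ...#########.             
                           ......#######              
                           ......#######.             
expected handle [ 411. -265.] [ 424. -228.]
(260, 304, 142, 36) 1650.0 [451. 281.  90.]
(0, 65, 34, 139) 1095.5 [735. 123.  90.]
(151, 0, 67, 212) 3761.0 [596.  85.  90.]
(105, 0, 49, 208) 2165.5 [640.  88.  90.]
(53, 0, 64, 206) 4995.5 [676.  92.  90.]
(2, 0, 71, 205) 2787.0 [714.  95.  90.]
```

```bash
python3 - <<'E'
from h import *
T=st(); plan(T,S(462,-140,200,86),mm=36)
E
```

```text
t 41.85 p [481.5 153.8 207.3] yaw/pitch/roll [ 9.644e+01 -1.100e-01  8.000e-02] F [0.3 0.2 0. ] gap 84.9
n 9 row [0.0029, -0.0326, 0.0008] [0.012, -0.01, 1.16] to [ 462. -140.  200.]
```

>>> step_arm(
  series=[
    [0.003,-0.0365,0.001,0,0,1.3,-1],
    [0.003,-0.0365,0.001,0,0,1.3,-1],
    [0.003,-0.0365,0.001,0,0,1.3,-1],
    [0.003,-0.0365,0.001,0,0,1.3,-1],
    [0.003,-0.0365,0.001,0,0,1.3,-1],
    [0.003,-0.0365,0.001,0,0,1.3,-1],
    [0.003,-0.0365,0.001,0,0,1.3,-1],
    [0.003,-0.0365,0.001,0,0,1.3,-1],
  ],
)

```text
time_s: 42.52
tool_pos: [468.5, -136.4, 198.5]
orientation: [-0.001, 0.033, 0.999, 0.0]
contact_force: [0.7, -0.1, -0.5]
finger_gap: 85.3
```

>>> step_arm(
  series=[
    [0,0,0,0,0,0,-1],
  ],
)

```text
time_s: 42.6
tool_pos: [467.4, -139.2, 198.0]
orientation: [-0.001, 0.035, 0.999, 0.0]
contact_force: [0.4, 0.3, 0.7]
finger_gap: 85.5
```

```bash
python3 - <<'E'
from h import *
T=st(); cal=imaging.calibration("wrist"); w=crop("wrist","w23",(0,0,640,400),1); print("expected handle", proj(cal,(450,-142,90)).round())
m=cv2.inRange(cv2.cvtColor(w,cv2.COLOR_BGR2HSV),(0,90,20),(14,255,140))
for k in cv2.findContours(m,0,2)[0]:
    if cv2.contourArea(k)>120: x,y,ww,hh=cv2.boundingRect(k); print((x,y,ww,hh),cv2.contourArea(k))
top=imaging.calibration("top"); t=crop("top","t23",(0,0,640,400),1)
print("tray",blobs(t,(118,208,196,284),hi=(180,255,48)))
for row in w[150:330:4,270:390:2]: print("".join("o" if (max(p)-min(p)<30 and max(p)>120) else "h" if (p[2]>p[0]+22 and max(p)<125) else "#" if max(p)<60 else "." if max(p)<90 else " " for p in row.astype(int)))
E
```

```text
t 42.6 p [ 467.4 -139.2  198. ] yaw/pitch/roll [86.   -0.    0.16] F [0.4 0.3 0.7] gap 85.5
expected handle [335. 198.]
(115, 353, 63, 47) 877.0
(0, 172, 66, 184) 2776.5
(320, 171, 31, 57) 1418.0
(8, 146, 172, 171) 13869.0
tray [(167.7, 261.4, 8.1, 139.0), (171.8, 232.5, 8.0, 135.0), (132.5, 219.5, 8.7, 168.0)]
                                hhhhhhhhhh                  
                                hhhhhhhhh                   
                                 hhhhhhhh                   
                                 hhhhhhh                    
                                 hhhhhhh                    
                                 hhhhhh                     
                         h##h####h##hh                      
                         hhhhh######hh                      
                         h#h##h####h#h                      
                         hhh#hh#hh####h                     
                         hhhhhhh##hhhhhh                    
                         hhhhhhhhhhhhhhh                    
                         hhhhhhhhhhhhhhh               
[... 1246 characters left out ...]
....##.ooooo##.....###############.oo  o
oo .#....................##ooooo##.....############### oo oo
oo .#.. .................#oooooo #.....###############ooo oo
oo o#.    ...............#ooooooo #....#############.ooo  oo
oo  oo.  . ..............oooooooooo ..############.ooooo  oo
oo  ooo     ...........oooooooooooooooo....#...ooooooooo  oo
oo oooooooo ......  oooooooooooooooooooooooooooooooooooo  o 
oo ooooooooooooooooooooooooooooooooooooooooooooooooooooo oo 
oo ooooooooooooooooooooooooooooooooooooooooooooooooooooo oo 
ooooooooooooooooooooooooooooooooooooooooooooooooooooooooooo 
 o                                                       oo 
##############hh                h################
```

All three balls are in the square tray, at top px (168,261), (172,232) and (132,220), and both discs are still on the scoop.

```bash
python3 - <<'E'
from h import *
T=st(); cal=imaging.calibration("wrist"); p=ray(cal,(334.5,205.5),90); print(p)
plan(T,S(p[0],p[1],66,86.5),mm=30)
E
```

```text
t 42.7 p [ 468.3 -136.2  198.1] yaw/pitch/roll [ 8.612e+01 -3.000e-02  1.200e-01] F [ 0.3  0.5 -0.5] gap 85.7
[ 452.20638798 -132.08362392   90.        ]
n 5 row [0.0032, 0.0006, 0.0264] [0.007, -0.024, -0.075] to [ 452. -132.   66.]
```

>>> step_arm(
  series=[
    [0.008,0.002,0.012,0,0,0,-1],
    [0.008,0.002,0.02,0,0,0,-1],
    [0,0,0.025,0,0,0,-1],
    [0,0,0.025,0,0,0,-1],
    [0,0,0.025,0,0,0,-1],
    [0,0,0.02,0,0,0,-1],
    [0,0,0.004,0,0,0,-1],
    [0,0,0,0,0,0,-1],
  ],
)

```text
time_s: 43.37
tool_pos: [452.0, -129.1, 66.0]
orientation: [-0.003, 0.031, 1.0, 0.0]
contact_force: [0.3, 0.4, 0.1]
finger_gap: 85.7
```

>>> step_arm(
  series=[
    [0,0,0,0,0,0,0],
    [0,0,0,0,0,0,1],
    [0,0,0,0,0,0,1],
    [0,0,0,0,0,0,1],
    [0,0,0,0,0,0,1],
    [0,0,0,0,0,0,1],
    [0,0,0,0,0,0,1],
  ],
)

```text
time_s: 43.95
tool_pos: [452.8, -130.0, 67.5]
orientation: [-0.001, 0.032, 0.999, 0.0]
contact_force: [-2.0, 1.2, 6.7]
finger_gap: 25.4
```

```bash
python3 - <<'E'
from h import *
T=st(); print(r.sense()["wrist_torque"])
U=S(T[0,3],T[1,3],T[2,3]+148,T[0,0]*0+86,-5); plan(T,U,mm=18); B=S(465,-110,215,0,-5); A=S(449,-125,215,-40,-5); plan(U,B,mm=25,deg=5);plan(B,A,mm=25,deg=5); plan(A,tip(424,-450,105,-77,-3,190,67),mm=25,deg=5)
E
```

```text
t 43.95 p [ 452.8 -130.    67.5] yaw/pitch/roll [ 8.631e+01 -3.000e-02  1.000e-01] F [-2.   1.2  6.7] gap 25.4
[0.40788933 0.56869888 0.08415034]
n 9 row [0.0, 0.0007, -0.0164] [-0.553, -0.013, 0.034] to [ 453. -130.  215.]
n 18 row [0.0004, 0.0014, 0.0001] [-0.0, -0.416, 4.76] to [ 465. -110.  215.]
n 9 row [-0.0022, -0.0011, -0.0001] [0.0, -0.387, 4.428] to [ 449. -125.  215.]
n 8 row [-0.0165, 0.0098, 0.0073] [0.241, -0.323, 4.614] to [ 381. -262.  162.]
```

>>> step_arm(
  series=[
    [0,0,-0.006,-0.5,0,0,1],
    [0,0,-0.012,-0.6,0,0,1],
    [0,0.0007,-0.0165,-0.6,0,0,1],
    [0,0.0007,-0.0165,-0.6,0,0,1],
    [0,0.0007,-0.0165,-0.6,0,0,1],
    [0,0.0007,-0.0165,-0.6,0,0,1],
    [0,0.0007,-0.0165,-0.6,0,0,1],
    [0,0.0007,-0.0165,-0.5,0,0,1],
  ],
)

```text
time_s: 44.62
tool_pos: [452.0, -130.3, 184.7]
orientation: [-0.001, 0.032, 0.999, 0.041]
contact_force: [0.7, -0.5, -3.5]
finger_gap: 25.3
```

>>> step_arm(
  series=[
    [0,0.0007,-0.0165,-0.4,0,0,1],
    [0,0.0007,-0.012,0,-0.2,2.4,1],
    [0,0.0014,-0.006,0,-0.4,4.7,1],
    [0.0004,0.0014,0,0,-0.4,4.7,1],
    [0.0004,0.0014,0,0,-0.4,4.7,1],
    [0.0004,0.0014,0,0,-0.4,4.7,1],
    [0.0004,0.0014,0,0,-0.4,4.7,1],
    [0.0004,0.0014,0,0,-0.4,4.7,1],
  ],
)

```text
time_s: 45.28
tool_pos: [452.5, -123.3, 218.9]
orientation: [0.01, 0.298, 0.954, 0.042]
contact_force: [-0.5, -0.7, -2.5]
finger_gap: 25.5
```

>>> step_arm(
  series=[
    [0.0004,0.0014,0,0,-0.4,4.7,1],
    [0.0004,0.0014,0,0,-0.4,4.7,1],
    [0.0004,0.0014,0,0,-0.4,4.7,1],
    [0.0004,0.0014,0,0,-0.4,4.7,1],
    [0.0004,0.0014,0,0,-0.4,4.7,1],
    [0.0004,0.0014,0,0,-0.4,4.7,1],
    [0.0004,0.0014,0,0,-0.4,4.7,1],
    [0.0004,0.0014,0,0,-0.4,4.7,1],
  ],
)

```text
time_s: 45.95
tool_pos: [458.9, -114.0, 219.7]
orientation: [0.022, 0.59, 0.806, 0.034]
contact_force: [0.1, -0.8, -3.9]
finger_gap: 25.4
```

>>> step_arm(
  series=[
    [0.0004,0.0014,0,0,-0.4,4.7,1],
    [-0.002,0,0,0,-0.4,4.7,1],
    [-0.002,-0.001,0,0,-0.4,4.7,1],
    [-0.002,-0.001,0,0,-0.4,4.7,1],
    [-0.002,-0.001,0,0,-0.4,4.7,1],
    [-0.002,-0.001,0,0,-0.4,4.7,1],
    [-0.002,-0.001,0,0,-0.4,4.7,1],
    [0,0,0,0,0,0,1],
  ],
)

```text
time_s: 46.62
tool_pos: [455.2, -125.1, 219.3]
orientation: [0.031, 0.795, 0.605, 0.025]
contact_force: [0.1, 1.0, -2.9]
finger_gap: 25.2
```

```bash
python3 - <<'E'
from h import *
T=st(); print(r.sense()["wrist_torque"])
plan(T,tip(424,-445,110,-77,-4,190,67),mm=25,deg=5)
t=crop("top","t24",(0,0,640,400),1); hsv=cv2.cvtColor(t,cv2.COLOR_BGR2HSV)
m=cv2.morphologyEx(cv2.inRange(hsv,(2,110,30),(14,255,200)),cv2.MORPH_CLOSE,np.ones((3,3)))
for c in cv2.findContours(m,0,2)[0]:
    if cv2.contourArea(c)>3000: print(cv2.contourArea(c),cv2.boxPoints(cv2.minAreaRect(c)).round().tolist())
print("oblong",blobs(t,(470,205,545,295),hi=(180,255,55)),"square",blobs(t,(118,208,196,284),hi=(180,255,48)))
for row in t[110:250:3,320:460:2]: print("".join("o" if (max(p)-min(p)<30 and max(p)>110) else "#" if max(p)<60 else "." if max(p)<90 else " " for p in row.astype(int)))
E
```

```text
t 46.62 p [ 455.2 -125.1  219.3] yaw/pitch/roll [-15.41  -4.54   0.12] F [ 0.1  1.  -2.9] gap 25.2
[0.19409644 0.65263764 0.00687559]
n 13 row [-0.0117, 0.0031, 0.0045] [0.033, -0.361, 4.724] to [ 380. -256.  164.]
6778.0 [[109.0, 282.0], [120.0, 198.0], [212.0, 209.0], [201.0, 293.0]]
7328.0 [[451.0, 203.0], [534.0, 188.0], [553.0, 294.0], [469.0, 309.0]]
6310.0 [[255.0, 126.0], [398.0, 115.0], [403.0, 178.0], [260.0, 189.0]]
oblong [(493.7, 232.6, 11.3, 358.0)] square [(168.2, 261.8, 8.1, 141.5), (171.9, 232.7, 8.0, 134.5), (132.0, 219.0, 8.6, 169.5)]
        .      ...  ..                       ...........              
          .    .. .. .                           .........            
          .   .....                                   ......          
            .                                          .     .        
                                    ..                    ......      
            .....                                           ##. .     
                                                            ## ##     
                        ..............  .  
[... 2088 characters left out ...]
                   ..............   ....#..########.## .. .      . .#
             ...................   .....##..#######..####.# ... .  . .
     ...    .   .. .. ..........  .###...#.###############.#          
..                  .  . . .  .  .#  ##.##.##.###.#########..   .    .
 .              .       .    .  ........###################..         
 ..                          .  ......###.##.##.#.##########.         
 ..                          .  .......#.#.#############.#.#.#        
 ..                          . .....#.####.#####.#.######### .        
  .                          . ...#.....#########.##########..        
  ..                       . .  #o.#...#.##.#.#.#..#########.#
```

Both discs are on the blade; the first disc and three balls are still in their trays.

```bash
python3 - <<'E'
from h import *
T=st(); top=imaging.calibration("top"); print(ray(top,(493.7,232.6),18))
E=tip(390,-455,110,-77,-3,190,67);F=tip(386,-478,48,-77,14,190,67);G=tip(386,-478,38,-77,30,190,67)
plan(T,E,mm=25,deg=5);plan(E,F,deg=2.8);plan(F,G,deg=2.8)
E
```

```text
t 46.67 p [ 455.5 -125.   219.3] yaw/pitch/roll [-15.12  -4.57   0.13] F [ 0.1  0.1 -2.6] gap 25.2
[ 463.0436915  -457.33992092   18.        ]
n 13 row [-0.0143, 0.0019, 0.0041] [0.103, -0.323, 4.75] to [ 347. -267.  167.]
n 7 row [-0.0013, 0.0068, 0.0005] [2.429, 0.0, 0.0] to [ 348. -314.  159.]
n 6 row [-0.0, 0.0037, -0.0073] [2.667, 0.0, 0.0] to [ 357. -350.  191.]
```

>>> step_arm(
  series=[
    [-0.007,0.001,0.002,0,-0.15,2.4,1],
    [-0.0143,0.002,0.004,0.1,-0.32,4.75,1],
    [-0.0143,0.002,0.004,0.1,-0.32,4.75,1],
    [-0.0143,0.002,0.004,0.1,-0.32,4.75,1],
    [-0.0143,0.002,0.004,0.1,-0.32,4.75,1],
    [-0.0143,0.002,0.004,0.1,-0.32,4.75,1],
    [-0.0143,0.002,0.004,0.1,-0.32,4.75,1],
    [-0.0143,0.002,0.004,0.1,-0.32,4.75,1],
  ],
)

```text
time_s: 47.33
tool_pos: [416.6, -224.6, 190.0]
orientation: [0.029, 0.942, 0.334, 0.014]
contact_force: [-0.5, 0.1, -3.2]
finger_gap: 24.9
```

>>> step_arm(
  series=[
    [-0.0143,0.002,0.004,0.1,-0.32,4.75,1],
    [-0.0143,0.002,0.004,0.1,-0.32,4.75,1],
    [-0.0143,0.002,0.004,0.1,-0.32,4.75,1],
    [-0.0143,0.002,0.004,0.1,-0.32,4.75,1],
    [-0.0143,0.002,0.004,0.1,-0.32,4.75,1],
    [-0.007,0.001,0.002,0,-0.15,2.4,1],
    [0,0,0,0,0,0,1],
    [0,0,0,0,0,0,1],
  ],
)

```text
time_s: 48.0
tool_pos: [354.5, -271.8, 168.7]
orientation: [0.027, 0.993, 0.114, 0.005]
contact_force: [1.0, -0.2, -2.5]
finger_gap: 25.6
```

```bash
python3 - <<'E'
from h import *
T=st(); print(r.sense()["wrist_torque"])
F=tip(386,-478,48,-77,14,190,67);G=tip(386,-478,38,-77,30,190,67)
plan(T,F,deg=2.8);plan(F,G,deg=2.8)
E
```

```text
t 48.0 p [ 354.5 -271.8  168.7] yaw/pitch/roll [-76.96  -3.12   0.21] F [ 1.  -0.2 -2.5] gap 25.6
[0.49650142 0.05578743 0.02445298]
n 7 row [-0.0022, 0.0058, 0.0008] [2.445, -0.028, 0.01] to [ 348. -314.  159.]
n 6 row [-0.0, 0.0037, -0.0073] [2.667, 0.0, 0.0] to [ 357. -350.  191.]
```

>>> step_arm(
  series=[
    [-0.002,0.006,0.001,2.4,0,0,1],
    [-0.002,0.006,0.001,2.4,0,0,1],
    [-0.002,0.006,0.001,2.4,0,0,1],
    [-0.002,0.006,0.001,2.4,0,0,1],
    [-0.002,0.006,0.001,2.4,0,0,1],
    [-0.002,0.006,0.001,2.4,0,0,1],
    [-0.002,0.006,0.001,2.4,0,0,1],
    [0,0.0037,-0.0073,2.7,0,0,1],
  ],
)

```text
time_s: 48.67
tool_pos: [351.5, -320.0, 163.9]
orientation: [-0.143, 0.983, 0.113, -0.015]
contact_force: [-0.2, 0.7, -3.6]
finger_gap: 25.0
```

>>> step_arm(
  series=[
    [0,0.0037,-0.0073,2.7,0,0,1],
    [0,0.0037,-0.0073,2.7,0,0,1],
    [0,0.0037,-0.0073,2.7,0,0,1],
    [0,0.0037,-0.0073,2.7,0,0,1],
    [0,0.0037,-0.0073,2.7,0,0,1],
    [0,0,0,0,0,0,1],
    [0,0,0,0,0,0,1],
    [0,0,0,0,0,0,1],
  ],
)

```text
time_s: 49.33
tool_pos: [358.4, -350.0, 191.4]
orientation: [-0.256, 0.96, 0.11, -0.027]
contact_force: [-0.4, -0.0, -2.6]
finger_gap: 25.4
```

>>> step_arm(
  series=[
    [0,0,0,0,0,0,1],
    [0,0,0,0,0,0,1],
    [0,0,0,0,0,0,1],
    [0,0,0,0,0,0,1],
    [0,0,0,0,0,0,1],
    [0,0,0,0,0,0,1],
  ],
)

```text
time_s: 49.83
tool_pos: [358.0, -349.9, 191.9]
orientation: [-0.256, 0.96, 0.109, -0.027]
contact_force: [-0.2, 1.2, -1.7]
finger_gap: 25.4
```

```bash
python3 - <<'E'
from h import *
T=st(); print(r.sense()["wrist_torque"]); t=crop("top","t25",(0,0,640,400),1)
print(blobs(t,(455,190,555,305),hi=(180,255,55)))
E
```

```text
t 49.83 p [ 358.  -349.9  191.9] yaw/pitch/roll [-76.97  29.85   0.23] F [-0.2  1.2 -1.7] gap 25.4
[-1.73573616 -0.37291368  0.04615841]
[(543.0, 274.0, 32.0, 650.5), (506.5, 246.0, 50.3, 2387.0)]
```

>>> step_arm(
  series=[
    [0,-0.008,0,0,0,0,1],
    [0,-0.015,0,0,0,0,1],
    [0,-0.015,0,0,0,0,1],
    [0,-0.015,0,0,0,0,1],
    [0,-0.01,-0.005,-3,0,0,1],
    [0,0,-0.02,-5,0,0,1],
    [0,0,-0.015,-5,0,0,1],
    [0,0,-0.01,-5,0,0,1],
  ],
)

```text
time_s: 50.55
tool_pos: [350.4, -316.5, 271.6]
orientation: [-0.1, 0.989, 0.112, -0.008]
contact_force: [-0.5, 0.3, -2.2]
finger_gap: 25.5
```

>>> step_arm(
  series=[
    [0,0,0,-5,0,0,1],
    [0,0,0,-5,0,0,1],
    [0,0,0,-2,0,0,1],
    [0,0,0,0,0,0,1],
  ],
)

```text
time_s: 50.88
tool_pos: [348.7, -314.2, 270.2]
orientation: [0.002, 0.994, 0.114, 0.003]
contact_force: [-1.3, 0.3, -2.2]
finger_gap: 25.2
```

```bash
python3 - <<'E'
from h import *
T=st(); A=S(450,-150,235,-36,0); B=S(455,-130,220,86,0); plan(T,A,mm=34,deg=6.3); plan(A,B,deg=6.3)
E
```

```text
t 50.88 p [ 348.7 -314.2  270.2] yaw/pitch/roll [-76.96  -0.29   0.34] F [-1.3  0.3 -2.2] gap 25.2
n 7 row [0.0256, -0.0118, 0.0051] [0.056, -0.032, -5.851] to [ 450. -150.  235.]
n 20 row [0.001, 0.0008, 0.0008] [0.0, 0.0, -6.1] to [ 455. -130.  220.]
```

>>> step_arm(
  series=[
    [0.0256,-0.0118,0.005,0,0,-5.85,1],
    [0.0256,-0.0118,0.005,0,0,-5.85,1],
    [0.0256,-0.0118,0.005,0,0,-5.85,1],
    [0.0256,-0.0118,0.005,0,0,-5.85,1],
    [0.0256,-0.0118,0.005,0,0,-5.85,1],
    [0.0256,-0.0118,0.005,0,0,-5.85,1],
    [0.0256,-0.0118,0.005,0,0,-5.85,1],
    [0,0,0,0,0,0,1],
  ],
)

```text
time_s: 51.55
tool_pos: [460.9, -154.2, 233.3]
orientation: [0.0, 0.89, 0.457, 0.001]
contact_force: [-0.5, -0.2, -1.1]
finger_gap: 25.3
```

```bash
python3 - <<'E'
from h import *
T=st(); plan(T,S(455,-130,220,86,0),deg=6.3); t=crop("top","t26",(0,0,640,400),1); top=imaging.calibration("top")
for b in blobs(t,(455,190,555,305),hi=(180,255,55)): print(b, ray(top,b[:2],18).round())
for row in t[186:310:3,446:560:2]: print("".join("#" if max(p)<50 else "." if max(p)<80 else " " for p in row.astype(int)))
E
```

```text
t 51.55 p [ 460.9 -154.2  233.3] yaw/pitch/roll [-35.67  -0.08   0.11] F [-0.5 -0.2 -1.1] gap 25.3
n 20 row [0.0015, 0.0003, 0.0007] [0.008, 0.001, -6.084] to [ 455. -130.  220.]
(505.0, 273.0, 11.7, 382.5) [ 355. -484.   18.]
(496.0, 241.5, 20.4, 698.5) [ 439. -463.   18.]
(459.0, 215.0, 17.5, 266.0) [ 511. -365.   18.]
                                                         
 ..                                                      
.#. ..                                                   
#.###  .                            ###                  
.##  #. .                   ..........   .               
###..##. .     ..    ...............                     
...#####. ...................                            
#.########...........                                    
....###### ............                                  
.#...#####. ...........                    .             
.....##  ##.#...........                                 
#..#.######.#.............                               
.....######...........####                  .            
...#######. ........###
[... 940 characters left out ...]
#............##.   .  
              ..........############............##.      
              .......... ##########.............#...     
              #........  ..#######..............#.#. ....
         .   ..#....... ........................##..     
              .......... ................#.........      
              .......... ........####......              
              .##....... .##........       .  .. .  .  . 
               .#....#.......                            
               ..... .                                   
                                                         
                                                         
                                      .
```

All three discs are in the oblong tray. Now lay the scoop down.

>>> step_arm(
  series=[
    [0.0015,0,0,0,0,-6.1,1],
    [0.0015,0,0,0,0,-6.1,1],
    [0.0015,0,0,0,0,-6.1,1],
    [0.0015,0,0,0,0,-6.1,1],
    [0.0015,0,0,0,0,-6.1,1],
    [0.0015,0,0,0,0,-6.1,1],
    [0.0015,0,0,0,0,-6.1,1],
    [0.0015,0,0,0,0,-6.1,1],
  ],
)

```text
time_s: 52.27
tool_pos: [462.8, -146.9, 234.3]
orientation: [0.001, 0.624, 0.782, 0.001]
contact_force: [0.4, -0.5, -2.8]
finger_gap: 25.6
```

>>> step_arm(
  series=[
    [0.0015,0,0,0,0,-6.1,1],
    [0.0015,0,0,0,0,-6.1,1],
    [0.0015,0,0,0,0,-6.1,1],
    [0.0015,0,0,0,0,-6.1,1],
    [0.0015,0,0,0,0,-6.1,1],
    [0.0015,0,0,0,0,-6.1,1],
    [0.0015,0,0,0,0,-6.1,1],
    [0.0015,0,0,0,0,-6.1,1],
  ],
)

```text
time_s: 52.93
tool_pos: [456.3, -137.3, 234.4]
orientation: [0.002, 0.245, 0.97, 0.0]
contact_force: [1.1, 0.3, -2.4]
finger_gap: 25.1
```

>>> step_arm(
  series=[
    [0.0015,0,0,0,0,-6.1,1],
    [0.0015,0,0,0,0,-6.1,1],
    [0.0015,0,0,0,0,-6.1,1],
    [0.0015,0,0,0,0,-6.1,1],
    [0,0,0.015,0,0,0,1],
    [0,0,0.03,0,0,0,1],
    [0,0,0.03,0,0,0,1],
    [0,0,0.02,0,0,0,1],
  ],
)

```text
time_s: 53.6
tool_pos: [450.2, -135.5, 137.3]
orientation: [0.001, 0.038, 0.999, -0.0]
contact_force: [0.7, 0.7, -2.4]
finger_gap: 25.6
```

>>> step_arm(
  series=[
    [0,0,0.02,0,0,0,1],
    [0,0,0.02,0,0,0,1],
    [0,0,0.01,0,0,0,1],
    [0,0,0,0,0,0,1],
    [0,0,0,0,0,0,1],
  ],
)

```text
time_s: 54.02
tool_pos: [451.6, -135.6, 89.0]
orientation: [0.001, 0.037, 0.999, -0.001]
contact_force: [0.9, 0.3, -1.7]
finger_gap: 25.0
```

```bash
python3 - <<'E'
from h import *
T=st(); print((T[:3,:3]@[0,190,67]+T[:3,3]).round())
E
```

```text
t 54.02 p [ 451.6 -135.6   89. ] yaw/pitch/roll [ 8.577e+01  7.000e-02 -1.400e-01] F [ 0.9  0.3 -1.7] gap 25.0
[466.  54.  22.]
```

>>> step_arm(
  series=[
    [0,0,0.008,0,0,0,1],
    [0,0,0.008,0,0,0,1],
    [0,0,0.004,0,0,0,1],
    [0,0,0.002,0,0,0,1],
    [0,0,0,0,0,0,1],
    [0,0,0,0,0,0,1],
  ],
)

```text
time_s: 54.52
tool_pos: [451.9, -135.2, 67.5]
orientation: [0.002, 0.036, 0.999, -0.001]
contact_force: [-2.1, 0.4, 7.1]
finger_gap: 25.3
```

>>> step_arm(
  series=[
    [0,0,0,0,0,0,0],
    [0,0,0,0,0,0,-1],
    [0,0,0,0,0,0,-1],
    [0,0,0,0,0,0,-1],
    [0,0,-0.01,0,0,0,-1],
    [0,0,-0.03,0,0,0,-1],
    [0,0,-0.04,0,0,0,-1],
    [0,0,-0.04,0,0,0,-1],
  ],
)

```text
time_s: 55.18
tool_pos: [450.5, -135.0, 187.7]
orientation: [0.0, 0.036, 0.999, -0.001]
contact_force: [1.9, 0.3, 0.0]
finger_gap: 85.1
```

>>> step_arm(
  series=[
    [0,-0.03,-0.03,0,0,0,-1],
    [0,-0.04,0,0,0,0,-1],
    [0,-0.04,0,0,0,0,-1],
    [0,-0.04,0,0,0,0,-1],
    [0,-0.04,0,0,0,0,-1],
    [0,-0.03,0,0,0,0,-1],
    [0,0,0,0,0,0,-1],
    [0,0,0,0,0,0,-1],
  ],
)

```text
time_s: 55.85
tool_pos: [434.8, -355.2, 215.8]
orientation: [0.001, 0.038, 0.999, -0.0]
contact_force: [-1.0, 0.7, -0.1]
finger_gap: 85.2
```

```bash
python3 - <<'E'
from h import *
st(); top=imaging.calibration("top"); t=crop("top","t27",(0,0,640,400),1); t0=cv2.imread("pics/top0.png")
print("square",blobs(t,(118,208,196,284),hi=(180,255,48)),"oblong",blobs(t,(470,205,545,295),hi=(180,255,52)))
def blue(im):
    m=cv2.inRange(cv2.cvtColor(im,cv2.COLOR_BGR2HSV),(105,120,60),(125,255,255)); return sorted((round(b[0]),round(b[1])) for b in [cv2.minEnclosingCircle(c)[0] for c in cv2.findContours(m,0,2)[0] if cv2.contourArea(c)>100])
print(blue(t0),blue(t))
for n,(a,b,c,d) in dict(tin=(180,125,225,170),bird=(420,120,465,175),rack=(250,110,400,190)).items(): print(n,np.abs(t[b:d,a:c].astype(int)-t0[b:d,a:c]).mean().round(1))
h=cv2.cvtColor(t[195:275,290:375],cv2.COLOR_BGR2HSV)
for c in cv2.findContours(cv2.inRange(h,(0,0,90),(180,40,255)),0,2,offset=(290,195))[0]:
    if cv2.contourArea(c)>100: b=cv2.boxPoints(cv2.minAreaRect(c)); print("scoop",[ray(top,p,15).round()[:2].tolist() for p in b])
for row in t[110:190:3,250:404:2]: print("".join("#" if max(p)<50 else "." if max(p)<80 else " " for p in row.astype(int)))
E
```

```text
t 55.85 p [ 434.8 -355.2  215.8] yaw/pitch/roll [ 8.566e+01  5.000e-02 -1.400e-01] F [-1.   0.7 -0.1] gap 85.2
square [(168.3, 261.7, 8.2, 152.0), (171.8, 232.4, 8.1, 138.5), (132.0, 219.0, 8.6, 179.5)] oblong [(510.1, 253.4, 36.5, 1512.0)]
[(236, 177), (241, 214), (272, 266), (424, 201)] [(235, 176), (241, 213), (272, 266)]
tin 17.9
bird 19.7
rack 17.9
scoop [[392.0, 57.0], [536.0, 47.0], [524.0, -125.0], [380.0, -113.0]]
                                                                             
                                                     .                       
                                                                             
                                                                             
                                                                       ..    
                                               .....                         
                                                                             
    ...                                                     .............    
                                     ......... . 
[... 731 characters left out ...]
                .                                                     .      
        .                                                                   .
        .                                                                   #
        .                                            ...........     . ... #.
                                                                      ... .#.
     .......                                                              ##.
      ...                                                                .#..
                                                                         #.. 
                                                                        ....
```

>>> step_arm(
  series=[
    [0.02,-0.03,-0.02,0,0,0,-1],
    [0.02,-0.035,-0.02,0,0,0,-1],
    [0.02,-0.035,0,0,0,0,-1],
    [0.02,-0.035,0,0,0,0,-1],
    [0.02,-0.035,0,0,0,0,-1],
    [0.02,-0.035,0,0,0,0,-1],
    [0.02,-0.035,0,0,0,0,-1],
    [0,0,0,0,0,0,-1],
  ],
)

```text
time_s: 56.57
tool_pos: [277.1, -583.7, 254.3]
orientation: [0.001, 0.037, 0.999, -0.001]
contact_force: [0.1, -0.3, -0.1]
finger_gap: 85.2
```

```bash
python3 - <<'E'
from h import *
st(); t=crop("top","t28",(0,0,640,400),1); t0=cv2.imread("pics/top0.png")
m=cv2.inRange(cv2.cvtColor(t,cv2.COLOR_BGR2HSV),(105,120,60),(125,255,255)); print("blue",[np.round(cv2.minEnclosingCircle(c)[0]) for c in cv2.findContours(m,0,2)[0] if cv2.contourArea(c)>60])
for n,(a,b,c,d) in dict(tin=(180,125,225,170),bird=(420,120,465,175),bare=(40,310,200,380)).items():
    A,B=[cv2.cvtColor(x[b:d,a:c],cv2.COLOR_BGR2GRAY).astype(np.float32) for x in (t0,t)]
    print(n,np.abs(A-B).mean().round(1),"bias",(B-A).mean().round(1),"shift px",np.round(cv2.phaseCorrelate(A,B)[0],2))
print("bird",blobs(t0,(420,120,465,175)),blobs(t,(420,120,465,175)))
print("oblong",blobs(t,(470,205,545,295),hi=(180,255,46)))
E
```

```text
t 56.57 p [ 277.1 -583.7  254.3] yaw/pitch/roll [ 8.57e+01  8.00e-02 -1.30e-01] F [ 0.1 -0.3 -0.1] gap 85.2
blue [array([272., 266.]), array([241., 214.]), array([424., 201.]), array([235., 176.])]
tin 2.9 bias 1.9 shift px [0.56 0.44]
bird 3.1 bias 1.4 shift px [ 0.51 -0.03]
bare 2.9 bias 2.0 shift px [ 0.01 -0.01]
bird [(445.5, 145.5, 19.9, 552.0)] [(445.5, 145.5, 19.9, 550.0)]
oblong [(505.4, 273.4, 11.4, 364.5), (496.5, 241.5, 20.3, 687.5)]
```

Everything checks out: tin, bird_a and the blue discs haven't moved, there are three balls and three discs in their trays, and the scoop lies flat and clear of the rack.

```bash
python3 -c "
from h import *
print(r.hand_in())"
```

```text
the job is handed in; nothing more can be done
None
```

The job is handed in at about 57 s with everything where it was asked. One part went off plan: I lifted two of the three balls into the tray with the gripper rather than tipping them from the scoop.

**What was there:** six parts, a ball and a disc in the right bay and two of each in the left.
- **Right bay:** I scooped both parts, tipped the ball into the square tray, then tipped the disc into the oblong tray.
- **Left bay:** I scooped all four parts, but on the way to the tray the scoop appears to have slipped nose-down in the grip under the load. Both balls rolled onto the bench beside the square tray, and the scoop briefly pressed lightly on something, probably the tray's rim.
- **Recovery:** I set the scoop down flat with the discs still on it and put the two balls into the square tray with the fingers. Then I regripped the scoop level and tipped both discs into the oblong tray.
- **Finish:** I laid the scoop down in front of the rack.

**Last checks (top-camera measurements):**
- There are three balls in the square tray. They were last counted just before the final arm move.
- There are three discs in the oblong tray; two lie close together and show as one merged blob.
- The rack was empty in the last image, taken just before the final arm move.
- The scoop's outline on the bench ends about 60 mm short of the rack's lip. That it lies flat comes from the level grip and the bench contact when I set it down.
- The tin, bird_a and all four blue discs are within a pixel of where they started.

No check failed at the end. An earlier before/after comparison of the tin and bird showed a large difference. That was the arm's shadow, and it was gone once the arm moved away.

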